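# Open the sloping work station and load the block into its nest

## Robot

A 6-joint arm with a two-finger parallel gripper is mounted at the origin on a cart in front of the work surface, level with it; the furniture and walls round the work are solid. World frame = base frame: x ahead of the robot, y to its left, z up, the work surface at z = 0. Lengths are in m, angles in rad, forces in N, time in s.
With the tool pointing down it reaches from about 0.3 to 0.875 m from the base axis. Payload 6.4 kg.
Tool frame: the origin (TCP) lies at the centre of the arm's flange, where the gripper is bolted on; the fingertips stand 173 mm ahead of it and the grasp point (between the pads) lies 155 mm ahead of it; z points along the fingers, x is the direction in which the jaws open and shut, and the axes are right-handed (so a half turn about z gives the same grasp; the last joint's range is limited). The gripper opens to 85 mm and grips with 20 to 120 N. Pads are 22 mm wide; open, the fingers measure 114 mm over their backs; the gripper's body (76 mm by 85 mm) begins 54 mm behind the grasp point. The pads swing forward as they close: fully open they stand 13 mm farther back than shut.
Start: joints at [-1.391, 0.181, 1.607, -0, 1.354, -0.206], TCP at [0.216, -0.533, 0.405] pointing down, gripper open.
Joint ranges: [-2.99, 2.99], [-0.89, 2.07], [0.3, 2.58], [-1.14, 4.28], [0, 2.63], [-3.12, 3.12]. Speed limits (rad/s): [2.57, 2.57, 3.01, 3.14, 3.14, 3.14].

## Interface

Orientations are given as a unit quaternion [x, y, z, w].
In Python, from station import env gives the robot as it stands.
- The arm moves only by the shell command python3 -m handwheel 'ROWS' [OPENING] [FORCE]. ROWS is JSON, a list of rows, each a list of 2 entries, a list of its own where there are three numbers: the shift along the tool's x, y, z in mm, then the turn, a rotation vector about the tool's x, y, z in degrees. In form: [[[tx, ty, tz], [ax, ay, az]], ...]. A call has 1 to 5 rows; each row is the pose to reach, as a shift and turn from the pose measured when the call began, along the tool's axes at that moment; what a row does not reach only later rows make up. A row lasts 1/8 s, in which the tool goes at most 62.5 mm and 10.7 degrees, less where a joint would pass 70% of its speed; a pose out of reach is approached as far as the arm can. A call with a gripper value outside its range is refused whole. OPENING is the finger opening in mm, from 0 to 85.4, set as the call begins (- or left out, the last holds). The fingers move at their own pace and stop on an object; FORCE is the grip in N (left out, the last holds). Time passes only in rows, so rows that repeat a pose let the fingers close. It gives the time, the measured TCP pose, the force and the opening at its end, in the units of the state.
- env.sense(): the state, without advancing time (a new reading comes with each control period).
- env.capture(name): name is "scene" or "top" or "wrist"; returns the picture (384x512x3 uint8, blue, green, red); there is no depth.
- env.camera_model(name): a dict with "camera_matrix" (3x3 intrinsics, pixels), "R" (3x3) and "t" (3): a world point X has camera coordinates R X + t. Camera axes: x right, y down, z forward; pixel columns grow to the right and rows downward; lengths in m; the calibration is good to about 2 mm. A picture is of the moment at which its call begins: read the wrist's pose just before it. camera_model takes no time and is no camera call; for the wrist camera it gives the pose at the moment of the call.
- env.hand_in(): hands the job in, once; it reports no verdict.
The state is a dict: "t": time; "joint_pos": joint angles; "dq": joint speeds; "tau": joint torques, N m; "position": TCP position; "tool_rot": TCP orientation; "ft_force": force on the tool from outside, world axes, zero at the start; "ft_torque": the same for the moment, N m; "width": opening from 0.0 (shut) to 1.0 (fully open).
Only numpy, scipy, OpenCV 4.12 (cv2) and the standard library are available. Lean on these libraries where they do the work, as an engineer would, in place of code of your own. Each camera call takes 0.05 s, during which the arm holds its last target.

## Task

Load the milled aluminium block into the sloping bench station: turn both wing fasteners on its access panel a full quarter turn to unlock them, swing the panel open past upright and leave it open, then seat the block flat and square in the nest inside, lying on its large bottom face, and let go of it. Leave the V-block and the flange standing where they are.

Things in the scene. Friction and masses are not known exactly. Their poses are not given: they have to be found in the camera images.
- station: Grey sheet-metal case, 210 mm along its slope x 250 wide x 62 deep, fixed on a dark stand. Origin: bench top under the panel's middle. Its low front (75 mm high) faces -x, its rear edge is 180 mm high. The shut panel's underside passes 127 mm above the origin and rises 30 degrees toward +x (outward normal (-0.5, 0, 0.866) in this frame). Only its place and yaw vary; it cannot be moved.
- panel_handle (a point): Centre of the dark bow handle near the panel's free left edge: round bar 10 mm thick, 44 mm long, its axis 38 mm off the panel's outer face (33 mm free under it, posts at both ends), 18 mm in from the edge. Turns with the panel: x up the slope along bar and hinge, y left, away from the hinge (while shut), z out of the outer face.
- panel_hinge (a point): Middle of the hinge line on the panel's right edge, level with the panel's underside; axes as for panel_handle (turn with the panel); the hinge line runs along x. The handle bar lies 228 mm from it across the panel.
- panel (a joint): Opening angle of the aluminium access panel (210 x 246 x 6 mm, 0.5 kg): 0 shut, 1.57 square to the case's face, stop at 1.8. The left edge lifts and swings over to the right. Stiff hinge (0.7 N m), stays where left; opening takes about 6 N at the handle. It cannot open while either fastener's tongue is under the rim.
- cam_upper_wing (a point): Centre of the upper wing fastener's grip: black bar 60 mm long, 12 thick, 24 high, from 14 to 38 mm above the panel's outer face. It stands 65 mm up the slope and 20 mm right of the handle's centre. z: turning axis, out of the panel; y: along the 60 mm bar.
- cam_lower_wing (a point): The same for the lower wing fastener, 65 mm down the slope from the panel's middle.
- cam_upper (a joint): Turn of the upper fastener: 0 locked (bar square to the left edge), 1.571 fully unlocked (bar up and down the slope), stops at both. Unlocks clockwise seen facing the panel's outer face (negative about its z); takes under 0.1 N m, stays where left. Its tongue clears the rim beyond about 1.15.
- cam_lower (a joint): The same for the lower fastener.
- nest: Pocket inside the case, parallel to the shut panel, 44 mm below its underside. Origin: centre of pocket floor; x up the slope, y left, z out. Pocket 65 (x) x 50 (y) mm between steel rails and corner jaws 8 mm high, 10 thick; the jaws leave the middle 43 mm of both long sides open. Case walls 117 mm (y) and 97 mm (x) from its centre rise 44 mm above its floor.
- block_centre (a point): Centre of the milled aluminium block: 45 (x) x 60 (y) x 32 (z) mm with two bores in its top, 0.15 to 0.31 kg, lying flat on the bench. The centre is 16 mm above its bottom. Seated, its 60 mm length lies up the slope, either way round.
- vee_centre (a point): Bystander: grey ground V-block, 50 x 60 x 40 mm, loose; point at its middle, 20 mm up. z up.
- flange_centre (a point): Bystander: round flange, 64 mm across, 35 mm high, loose; point on its axis half-way up.
Things that resemble listed ones, but are neither listed nor needed, are in the scene too. Leave any green look-alike of the part that bears block_centre alone.

How it is judged:
By the outcome, as a careful person would: the job done as asked, in the order asked, and still so for the second after the job is handed in, with the robot touching nothing.
It also fails if it takes over 72 s, if anything falls off the work surface, if the arm or the gripper's body presses on something with over 40 N, if the wrist force passes 120 N, or if a joint passes its speed limit or range.

## Working session

There is one attempt and no reset: what is moved stays moved. The work goes in short steps, Python scripts to look and compute and a shell command to move; the robot and the scene stay as the last step left them, time stands still between calls to the robot, and variables do not carry over. Pictures are saved under pics/ and viewed, and the job is handed in when it is done.

```bash
ls; mkdir -p pics
python3 - <<'E'
from station import env
import cv2
s=env.sense(); print({k:s[k] for k in s})
for n in("scene","top","wrist"):
    m=env.camera_model(n); print(n,m)
    im=env.capture(n); cv2.imwrite(f"pics/{n}0.png",im)
E
```

```text
pics
{'t': 0.0, 'joint_pos': array([-1.39130525e+00,  1.81579594e-01,  1.60804833e+00,  4.45818285e-05,
        1.35381191e+00, -2.06293576e-01]), 'dq': array([ 0.00152408, -0.00050752,  0.00012521, -0.00030115,  0.00043545,
        0.00010755]), 'tau': array([-1.48017993e-03, -4.44874191e+01, -3.51335120e+01, -5.83077217e-04,
        8.92473880e-03, -5.44016970e-06]), 'position': array([ 0.2163419 , -0.53246276,  0.40374271]), 'tool_rot': array([ 8.29540878e-01, -5.58445234e-01, -6.28670267e-04, -6.76949641e-04]), 'ft_force': array([-0.16104362,  0.34752816, -0.05212569]), 'ft_torque': array([ 0.0115745 , -0.00532812,  0.020665  ]), 'width': 1.0027994311665902}
scene {'camera_matrix': array([[369.753802  ,   0.        , 257.83174527],
       [  0.        , 369.753802  , 199.58084693],
       [  0.        ,   0.        ,   1.        ]]), 'R': array([[-0.71475896, -0.69916682,  0.01689352],
       [-0.38764736,  0.37595587, -0.84165712],
       [ 0.58210751, -0.60813069, -0.539748  ]]), 't': array([0.47671589, 0.27112761, 0.7152944 ])}
top {'camera_matrix': array([[369.96269667,   0.        , 252.09036237],
       [  0.        , 369.96269667, 188.95849022],
       [  0.        ,   0.        ,   1.        ]]), 'R': array([[ 2.68918412e-02, -9.99638337e-01, -1.57244905e-04],
       [-9.92657516e-01, -2.66854880e-02, -1.17978557e-01],
       [ 1.17931693e-01,  3.32875097e-03, -9.93016130e-01]]), 't': array([0.16450969, 0.52765595, 1.00720893])}
wrist {'camera_matrix': array([[287.58912728,   0.        , 253.86579106],
       [  0.        , 287.58912728, 189.7796298 ],
       [  0.        ,   0.        ,   1.        ]]), 'R': array([[ 3.76669425e-01, -9.26347359e-01, -8.45943534e-04],
       [-8.82404406e-01, -3.59079060e-01,  3.04014298e-01],
       [-2.81926602e-01, -1.13766426e-01, -9.52667094e-01]]), 't': array([-0.57448233, -0.04038347,  0.37906573])}
```

View pics/scene0.png

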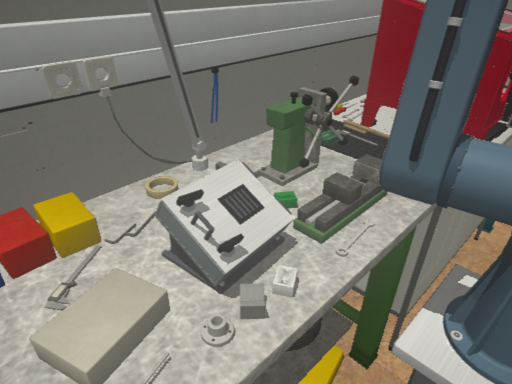

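View pics/top0.png

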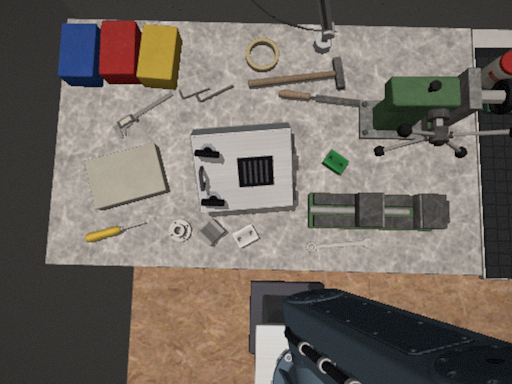

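View pics/wrist0.png

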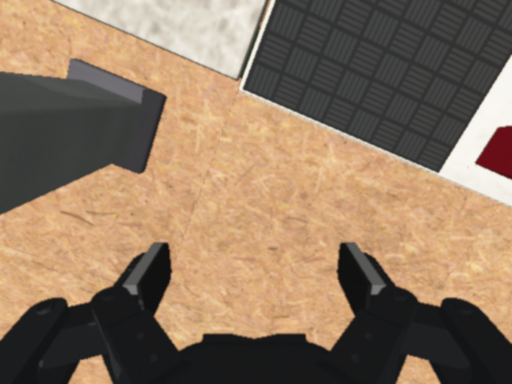

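The station is at top (243,168), with wing bars at (207,153) and (213,202), handle (203,178). Block candidates are the silver part with bores at top (246,236) and the green look-alike at (335,161). The grey V-block is at (212,231) and the flange at (180,230). I'll enlarge before measuring.

Run:
```python
import cv2
a=cv2.imread("pics/top0.png")
cv2.imwrite("pics/t1.png",cv2.resize(a[205:260,160:270],None,fx=7,fy=7,interpolation=cv2.INTER_CUBIC))
cv2.imwrite("pics/t2.png",cv2.resize(a[115:220,180:310],None,fx=5.5,fy=5.5,interpolation=cv2.INTER_CUBIC))
b=cv2.imread("pics/scene0.png")
cv2.imwrite("pics/s1.png",cv2.resize(b[155:290,150:310],None,fx=4.4,fy=4.4,interpolation=cv2.INTER_CUBIC))
cv2.imwrite("pics/s2.png",cv2.resize(b[255:350,190:310],None,fx=6,fy=6,interpolation=cv2.INTER_CUBIC))
```

```text
(no output)
```

View pics/t1.png

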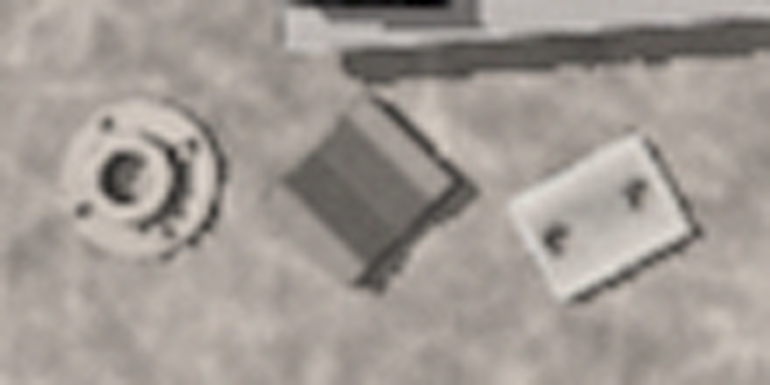

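View pics/t2.png

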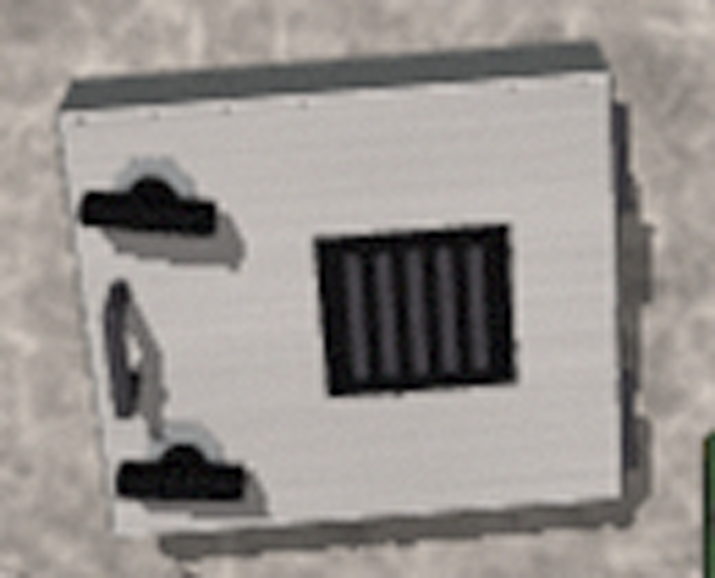

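View pics/s1.png

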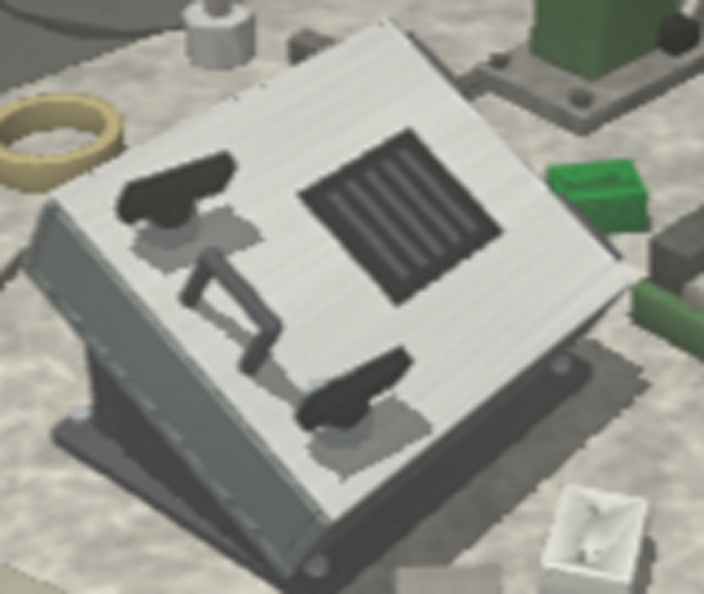

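View pics/s2.png

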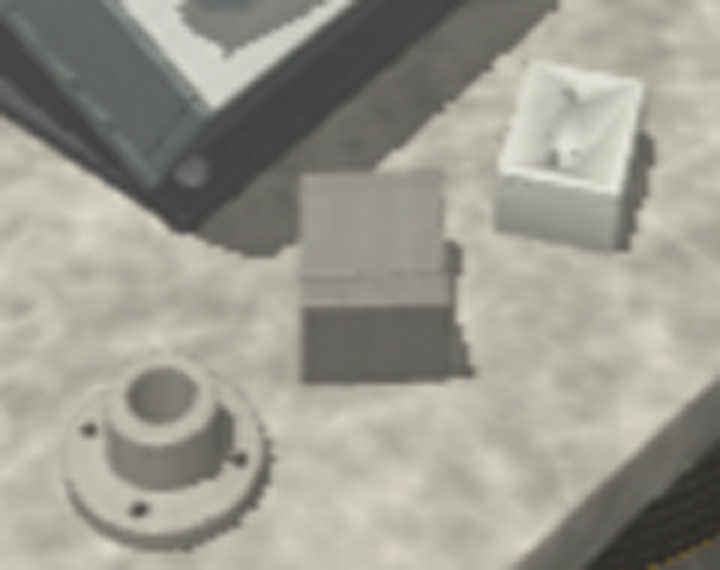

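```bash
cat > h.py <<'E'
import numpy as np, cv2
from station import env
from scipy.optimize import least_squares
from scipy.spatial.transform import Rotation as Rn
def proj(n,X,m=None):
    m=m or env.camera_model(n); c=m["R"]@np.asarray(X,float)+m["t"]; p=m["camera_matrix"]@c; return p[:2]/p[2]
def ray(n,px,z,m=None):
    m=m or env.camera_model(n); d=m["R"].T@np.linalg.solve(m["camera_matrix"],[px[0],px[1],1.]); o=-m["R"].T@m["t"]
    return o+d*(z-o[2])/d[2]
c30,s30=np.cos(np.pi/6),.5
def st(u,v,n): return np.array([u*c30-n*s30, v, .127+u*s30+n*c30])
def wld(S,P):
    c,s=np.cos(S[2]),np.sin(S[2]); return np.array([S[0]+c*P[0]-s*P[1],S[1]+s*P[0]+c*P[1],P[2]])
def crop(p,k,o): return ((p[0]+.5)/k-.5+o[0],(p[1]+.5)/k-.5+o[1])
E
python3 - <<'E'
from h import *
obs=[]
C={'ul':st(.105,.123,.006),'ur':st(.105,-.123,.006),'lr':st(-.105,-.123,.006),'ll':st(-.105,.123,.006),'wu':st(.065,.085,.032),'wl':st(-.065,.085,.032)}
for k,p in dict(ul=(62,112),ur=(609,72),lr=(620,497),ll=(113,533),wu=(148,212),wl=(181,480)).items(): obs.append(('top',crop(p,5.5,(180,115)),C[k],k))
for k,p in dict(ul=(55,195),ur=(385,22),lr=(632,275),ll=(330,520),wu=(178,187),wl=(357,388)).items(): obs.append(('scene',crop(p,4.4,(150,155)),C[k],k))
M={n:env.camera_model(n) for n in('top','scene')}
f=lambda S:np.concatenate([proj(n,wld(S,P),M[n])-p for n,p,P,_ in obs])
r=least_squares(f,[.5,0,0],loss='soft_l1'); print(r.x,np.degrees(r.x[2])); 
for o,e in zip(obs,f(r.x).reshape(-1,2)): print(o[0],o[3],e.round(1))
r0=least_squares(lambda S:f(S)[:12],r.x);r1=least_squares(lambda S:f(S)[12:],r.x); print(r0.x,r1.x)
# block top corners at z=.032
B=[crop(p,7,(160,205)) for p in[(510,207),(640,132),(697,234),(568,303)]]
W=np.array([ray('top',b,.032) for b in B[:2]]+[ray('top',b,.032) for b in B[2:]]); print(W,W.mean(0),[np.linalg.norm(W[i]-W[i-1]) for i in range(4)])
d=(W[1]-W[0])+(W[2]-W[3]); print(np.degrees(np.arctan2(d[1],d[0])))
Bs=[crop(p,6,(190,255)) for p in[(540,62),(645,82),(622,193),(500,172)]]
W=np.array([ray('scene',b,.032) for b in Bs]); print(W,W.mean(0))
for nm,p,z in(('vee',(372,190),.04),('flange',(140,178),.02)): print(nm,ray('top',crop(p,7,(160,205)),z))
E
```

```text
[0.55761506 0.20159416 0.10462295] 5.9944535563985255
top ul [-1.1  0.3]
top ur [ 0.2 -0.1]
top lr [0.3 0.1]
top ll [0.2 0.7]
top wu [-0.  -0.1]
top wl [-0.1 -0.2]
scene ul [-1.3 -1.3]
scene ur [ 0.3 -1.6]
scene lr [0.6 0.9]
scene ll [ 1.3 -0.1]
scene wu [-0.4 -0.2]
scene wl [-0.7 -0.2]
[0.55780985 0.20139085 0.10044955] [0.5570138  0.20211811 0.10790185]
[[0.39573464 0.2295903  0.032     ]
 [0.42660868 0.17906657 0.032     ]
 [0.38715154 0.1554975  0.032     ]
 [0.35889318 0.20554662 0.032     ]] [0.39209701 0.19242525 0.032     ] [np.float64(0.04399309731870021), np.float64(0.05921025299225031), np.float64(0.045960496441050956), np.float64(0.057475635100268825)]
-59.546349498142334
[[0.42333854 0.17954996 0.032     ]
 [0.38861758 0.15974374 0.032     ]
 [0.35865427 0.20914498 0.032     ]
 [0.39565718 0.23219665 0.032     ]] [0.39156689 0.19515883 0.032     ]
vee [0.40093155 0.28349282 0.04      ]
flange [0.40320848 0.37859132 0.02      ]
```

```bash
cat >> h.py <<'E'
S=np.array([.5577,.2017,.1040])
Rz=lambda a:Rn.from_euler('z',a).as_matrix()
U=Rz(S[2])@[c30,0,s30]; V=Rz(S[2])@[0,1,0]; N=Rz(S[2])@[-s30,0,c30]
RA=np.c_[U,-V,-N]           # jaws along slope
RB=np.c_[-V,-U,-N]          # after +90 about tool z
def pt(u,v,n): return wld(S,st(u,v,n))
def rel(R,g,L=.155,s=None):
    "grasp-point target g -> shift mm, rotvec deg in tool axes"
    s=s or env.sense(); R0=Rn.from_quat(s['tool_rot']).as_matrix(); p=np.asarray(g)-L*R[:,2]
    return (R0.T@(p-s['position'])*1000).round(1).tolist(), np.degrees(Rn.from_matrix(R0.T@R).as_rotvec()).round(2).tolist()
def say():
    s=env.sense(); R0=Rn.from_quat(s['tool_rot']).as_matrix()
    g=s['position']+.155*R0[:,2]; o=wld(S,[0,0,.127]); d=g-o
    print('t',round(s['t'],2),'q',s['joint_pos'].round(2).tolist(),'pos',s['position'].round(4).tolist(),'grasp uvn mm',(np.array([d@U,d@V,d@N])*1000).round(1),'F',s['ft_force'].round(1),'T',s['ft_torque'].round(2),'w',round(s['width'],3))
    return s
E
python3 - <<'E'
from h import *
say(); print(rel(RA,pt(.065,.085,.032+.12)))
E
```

```text
t 0.15 q [-1.39, 0.18, 1.61, 0.0, 1.35, -0.21] pos [0.2163, -0.5325, 0.404] grasp uvn mm [-299.1 -694.6  313.5] F [ 0.1 -0.5 -0. ] T [ 0.   -0.02  0.02] w 1.0
([-660.5, -522.8, -20.4], [19.25, 25.75, -72.08])
```

```bash
python3 -m handwheel '[[[-660,-523,-40],[19.25,25.75,-72]],[[-660,-523,-40],[19.25,25.75,-72]],[[-660,-523,-40],[19.25,25.75,-72]],[[-660,-523,-40],[19.25,25.75,-72]],[[-660,-523,-40],[19.25,25.75,-72]]]' 45 30
python3 - <<'E'
from h import *
say(); print(rel(RA,pt(.065,.085,.032+.12)))
E
```

```text
t: 0.78
position: [0.304, -0.2312, 0.4195]
tool_rot: [0.971, -0.154, 0.185, -0.01]
ft_force: [1.2, -0.9, 0.8]
width: 0.529
t 0.78 q [-1.09, -0.43, 2.14, 0.33, 1.23, -0.85] pos [0.304, -0.2312, 0.4195] grasp uvn mm [-135.5 -415.9  249.3] F [ 1.2 -0.9  0.8] T [0.01 0.17 0.05] w 0.529
([-19.9, -527.4, 28.8], [6.1, 8.05, -22.73])
```

```bash
python3 -m handwheel '[[[-20,-527,29],[6.1,8,-22.7]],[[-20,-527,29],[6.1,8,-22.7]],[[-20,-527,29],[6.1,8,-22.7]],[[-20,-527,29],[6.1,8,-22.7]],[[-20,-527,29],[6.1,8,-22.7]]]'
python3 - <<'E'
from h import *
say(); print(rel(RA,pt(.065,.085,.032+.12)))
E
```

```text
t: 1.4
position: [0.391, 0.069, 0.4234]
tool_rot: [0.964, 0.05, 0.259, -0.013]
ft_force: [1.3, -0.5, 0.7]
width: 0.525
t 1.4 q [-0.18, -0.46, 2.17, 0.18, 0.93, -0.35] pos [0.391, 0.069, 0.4234] grasp uvn mm [  -7.  -114.7  191.4] F [ 1.3 -0.5  0.7] T [ 0.    0.26 -0.06] w 0.525
([72.2, -199.7, 39.5], [0.03, -0.1, -0.01])
```

```bash
python3 -m handwheel '[[[72,-200,39],[0,0,0]],[[72,-200,39],[0,0,0]],[[72,-200,39],[0,0,0]],[[72,-200,39],[0,0,0]],[[72,-200,39],[0,0,0]]]'
python3 - <<'E'
from h import *
say(); print(rel(RA,pt(.065,.085,.032+.05)))
cv2.imwrite("pics/w1.png",env.capture("wrist"));print([proj('wrist',pt(.065,.085+d,.044)).round() for d in(-.03,0,.03)], env.camera_model('wrist'))
E
```

```text
t: 2.02
position: [0.4516, 0.2784, 0.425]
tool_rot: [0.964, 0.052, 0.259, -0.014]
ft_force: [-0.5, 0.1, -0.3]
width: 0.525
t 2.02 q [0.36, -0.07, 1.87, -0.17, 0.84, 0.34] pos [0.4516, 0.2784, 0.425] grasp uvn mm [ 64.6  87.5 151.9] F [-0.5  0.1 -0.3] T [-0.09  0.25 -0.04] w 0.525
([0.4, 2.4, 69.9], [-0.06, -0.02, 0.17])
[array([256., 227.]), array([256., 195.]), array([256., 160.])] {'camera_matrix': array([[287.58912728,   0.        , 253.86579106],
       [  0.        , 287.58912728, 189.7796298 ],
       [  0.        ,   0.        ,   1.        ]]), 'R': array([[ 0.86141876,  0.09272353,  0.49935967],
       [-0.04972967, -0.96307139,  0.26461379],
       [ 0.50545493, -0.25277627, -0.82499665]]), 't': array([-0.62620674,  0.26007173,  0.18684641])}
```

View pics/w1.png

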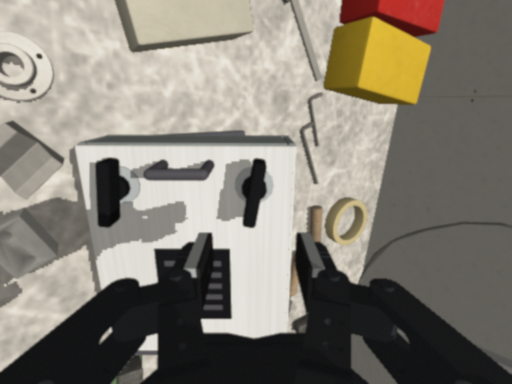

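```bash
python3 -m handwheel '[[[0,2.4,60],[0,0,8]],[[0,2.4,90],[0,0,8]],[[0,2.4,118],[0,0,8]],[[0,2.4,118],[0,0,8]],[[0,2.4,118],[0,0,8]]]'
python3 - <<'E'
from h import *
say(); print(rel(RA,pt(.065,.085,.034)))
cv2.imwrite("pics/w2.png",env.capture("wrist"))
E
```

```text
t: 2.7
position: [0.5104, 0.2803, 0.3237]
tool_rot: [0.966, -0.017, 0.257, -0.031]
ft_force: [0.5, 0.2, 1.2]
width: 0.522
t 2.7 q [0.33, 0.17, 1.84, -0.19, 0.63, 0.49] pos [0.5104, 0.2803, 0.3237] grasp uvn mm [64.8 83.  34.8] F [0.5 0.2 1.2] T [-0.09  0.27  0.02] w 0.522
([0.1, -1.9, 0.8], [0.02, -0.04, -7.94])
```

View pics/w2.png

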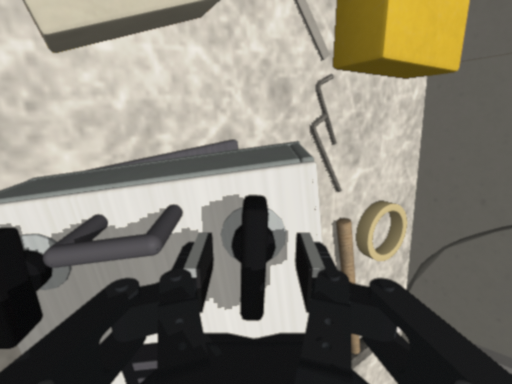

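```bash
python3 -m handwheel '[[[0,-2,1],[0,0,0]],[[0,-2,1],[0,0,0]],[[0,-2,1],[0,0,0]],[[0,-2,1],[0,0,0]]]' 0 30
python3 - <<'E'
from h import *
say(); print(rel(RB,pt(.065,.085,.034)))
E
```

```text
t: 3.25
position: [0.51, 0.2829, 0.3242]
tool_rot: [0.966, -0.016, 0.257, -0.031]
ft_force: [-8.1, -2.4, 5.3]
width: 0.258
t 3.25 q [0.33, 0.17, 1.84, -0.19, 0.63, 0.49] pos [0.51, 0.2829, 0.3242] grasp uvn mm [64.9 85.7 35.3] F [-8.1 -2.4  5.3] T [-0.25  0.97 -0.07] w 0.258
([0.3, 0.6, 1.3], [-0.04, -0.03, 82.11])
```

```bash
python3 -m handwheel '[[[0,0,0],[0,0,0]],[[0,0,0],[0,0,0]]]'
python3 - <<'E'
from h import *
say(); print(rel(RB,pt(.065,.085,.034)))
E
```

```text
t: 3.5
position: [0.5097, 0.2828, 0.3244]
tool_rot: [0.966, -0.016, 0.257, -0.031]
ft_force: [-1.8, -1.9, -0.8]
width: 0.257
t 3.5 q [0.33, 0.17, 1.84, -0.19, 0.63, 0.49] pos [0.5097, 0.2828, 0.3244] grasp uvn mm [64.8 85.6 35.6] F [-1.8 -1.9 -0.8] T [-0.28  0.39 -0.1 ] w 0.257
([0.4, 0.6, 1.6], [-0.03, -0.04, 82.12])
```

```bash
python3 -m handwheel '[[[0,0,0],[0,0,10]],[[0,0,0],[0,0,20]],[[0,0,0],[0,0,30]],[[0,0,0],[0,0,40]],[[0,0,0],[0,0,40]]]' 0 50
python3 - <<'E'
from h import *
say(); print(rel(RB,pt(.065,.085,.034)))
cv2.imwrite("pics/w3.png",env.capture("wrist"))
E
```

```text
t: 4.12
position: [0.51, 0.2827, 0.3246]
tool_rot: [0.902, -0.345, 0.231, -0.117]
ft_force: [1.5, -2.9, -1.9]
width: 0.241
t 4.12 q [0.33, 0.17, 1.84, -0.19, 0.63, 1.19] pos [0.51, 0.2827, 0.3246] grasp uvn mm [65.2 85.5 35.7] F [ 1.5 -2.9 -1.9] T [-0.38  0.05 -0.31] w 0.241
([0.4, 0.3, 1.7], [-0.06, -0.05, 42.2])
```

View pics/w3.png

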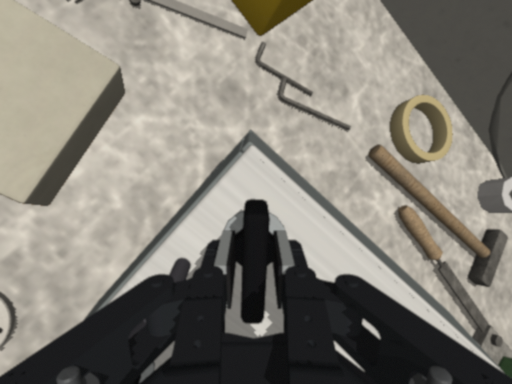

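The wing is held between the pads, bar vertical at (257,260), and turning with the tool.

```bash
python3 -m handwheel '[[[0,0,0],[0,0,10]],[[0,0,0],[0,0,20]],[[0,0,0],[0,0,30]],[[0,0,0],[0,0,40]],[[0,0,0],[0,0,44]]]' 0 50
python3 - <<'E'
from h import *
say(); print(rel(RB,pt(.065,.085,.034)))
cv2.imwrite("pics/w4.png",env.capture("wrist"))
E
```

```text
t: 4.8
position: [0.5101, 0.2824, 0.3247]
tool_rot: [0.708, -0.656, 0.171, -0.195]
ft_force: [1.6, -2.9, -1.9]
width: 0.24
t 4.8 q [0.33, 0.17, 1.84, -0.19, 0.63, 1.95] pos [0.5101, 0.2824, 0.3247] grasp uvn mm [65.3 85.  35.7] F [ 1.6 -2.9 -1.9] T [-0.96  0.16  0.21] w 0.24
([0.2, 0.1, 1.7], [-0.08, -0.07, -1.59])
```

View pics/w4.png

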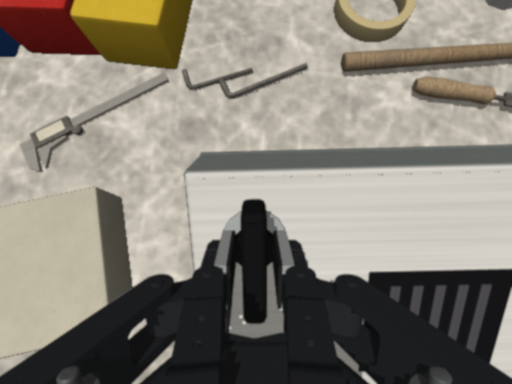

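```bash
python3 -m handwheel '[[[0,0,0],[0,0,-1]],[[0,0,0],[0,0,-1]],[[0,0,0],[0,0,-1]],[[0,0,-50],[0,0,-1]],[[0,0,-90],[0,0,-1]]]' 45 50
python3 - <<'E'
from h import *
say(); print(rel(RA,pt(-.065,.085,.032+.06)))
cv2.imwrite("pics/w5.png",env.capture("wrist"))
E
```

```text
t: 5.48
position: [0.4646, 0.2779, 0.4033]
tool_rot: [0.714, -0.651, 0.173, -0.193]
ft_force: [1.0, 0.2, 0.8]
width: 0.528
t 5.47 q [0.35, -0.02, 1.87, -0.18, 0.79, 1.92] pos [0.4646, 0.2779, 0.4033] grasp uvn mm [ 65.   85.3 126.6] F [1.  0.2 0.8] T [-0.05  0.23 -0.04] w 0.528
([1.9, 129.9, 34.5], [0.01, -0.08, -90.65])
```

View pics/w5.png

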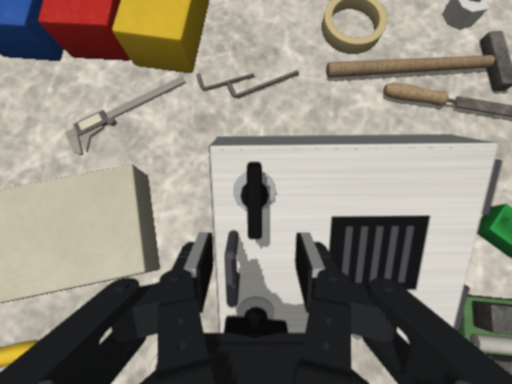

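Upper wing bar at (255,200) is now parallel to the left edge: fully unlocked. I'll go on to the lower one.

```bash
python3 -m handwheel '[[[2,40,0],[0,0,-90.6]],[[2,80,0],[0,0,-90.6]],[[2,130,10],[0,0,-90.6]],[[2,130,10],[0,0,-90.6]],[[2,130,10],[0,0,-90.6]]]' 45 50
python3 -m handwheel '[[[0,0,0],[0,0,-10.7]],[[0,0,0],[0,0,-21.4]],[[0,0,0],[0,0,-32]],[[0,0,0],[0,0,-37]],[[0,0,0],[0,0,-37]]]' 45 50
python3 - <<'E'
from h import *
say(); print(rel(RA,pt(-.065,.085,.034)))
cv2.imwrite("pics/w6.png",env.capture("wrist"))
E
```

```text
t: 6.15
position: [0.357, 0.2671, 0.3338]
tool_rot: [0.931, -0.255, 0.244, -0.095]
ft_force: [1.0, 0.1, 0.3]
width: 0.524
t: 6.78
position: [0.357, 0.2672, 0.3339]
tool_rot: [0.964, 0.054, 0.261, -0.012]
ft_force: [0.8, -0.7, 0.2]
width: 0.527
t 6.78 q [0.43, -0.16, 2.15, -0.27, 0.66, 0.49] pos [0.357, 0.2672, 0.3339] grasp uvn mm [-62.6  85.9 120.5] F [ 0.8 -0.7  0.2] T [0.01 0.22 0.01] w 0.527
([-2.0, 0.9, 86.5], [0.02, -0.33, 0.43])
```

View pics/w6.png

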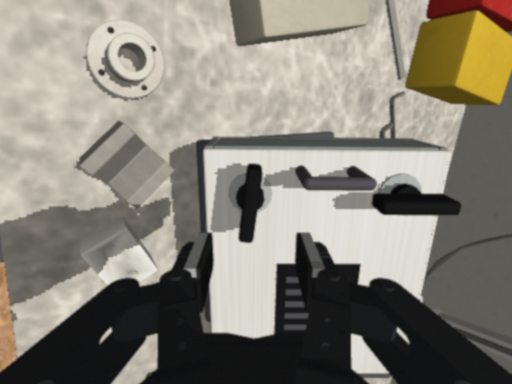

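```bash
python3 -m handwheel '[[[-2,1,40],[0,0,7]],[[-2,1,70],[0,0,7]],[[-2,1,86],[0,0,7]],[[-2,1,86],[0,0,7]],[[-2,1,86],[0,0,7]]]'
python3 -m handwheel '[[[0,0,0],[0,0,0]],[[0,0,0],[0,0,0]],[[0,0,0],[0,0,0]],[[0,0,0],[0,0,0]],[[0,0,0],[0,0,0]]]' 0 50
python3 - <<'E'
from h import *
say(); print(rel(RB,pt(-.065,.085,.034)))
cv2.imwrite("pics/w7.png",env.capture("wrist"))
E
```

```text
t: 7.45
position: [0.3986, 0.2706, 0.2591]
tool_rot: [0.965, -0.006, 0.26, -0.029]
ft_force: [0.1, 0.9, 0.2]
width: 0.53
t: 8.07
position: [0.3973, 0.2706, 0.2592]
tool_rot: [0.965, -0.006, 0.259, -0.028]
ft_force: [-9.5, -0.7, 4.9]
width: 0.243
t 8.07 q [0.4, 0.07, 2.12, -0.33, 0.47, 0.66] pos [0.3973, 0.2706, 0.2592] grasp uvn mm [-65.2  85.1  35.7] F [-9.5 -0.7  4.9] T [-0.04  1.07  0.07] w 0.243
([0.9, 0.1, 1.7], [-0.19, -0.2, 83.35])
```

View pics/w7.png

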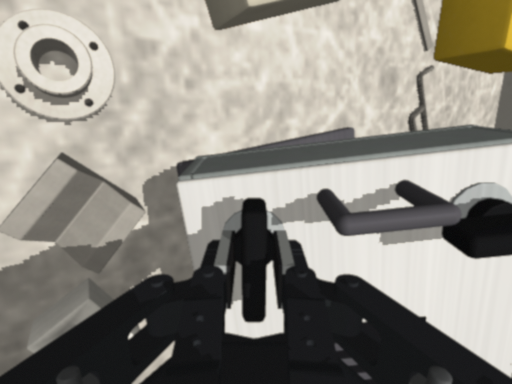

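Lower bar gripped at (254,255). Turning it.

```bash
python3 -m handwheel '[[[0,0,0],[0,0,10]],[[0,0,0],[0,0,20]],[[0,0,0],[0,0,30]],[[0,0,0],[0,0,40]],[[0,0,0],[0,0,42]]]'
python3 -m handwheel '[[[0,0,0],[0,0,10]],[[0,0,0],[0,0,20]],[[0,0,0],[0,0,30]],[[0,0,0],[0,0,40]],[[0,0,0],[0,0,43]]]'
python3 - <<'E'
from h import *
say(); print(rel(RB,pt(-.065,.085,.034)))
E
```

```text
t: 8.75
position: [0.397, 0.2706, 0.2595]
tool_rot: [0.899, -0.352, 0.232, -0.12]
ft_force: [-1.7, -0.2, 0.5]
width: 0.243
t: 9.38
position: [0.3968, 0.2705, 0.2596]
tool_rot: [0.708, -0.656, 0.172, -0.196]
ft_force: [1.1, -0.8, -3.6]
width: 0.241
t 9.38 q [0.4, 0.06, 2.12, -0.33, 0.47, 2.15] pos [0.3968, 0.2705, 0.2596] grasp uvn mm [-65.4  85.   36.3] F [ 1.1 -0.8 -3.6] T [-0.45  0.3   0.26] w 0.241
([0.1, -1.1, 2.3], [-0.26, -0.03, -1.63])
```

```bash
python3 -m handwheel '[[[0,0,0],[0,0,-1.6]],[[0,0,0],[0,0,-1.6]],[[0,0,0],[0,0,-1.6]],[[0,0,-50],[0,0,-1.6]],[[0,0,-80],[0,0,-1.6]]]' 45 50
python3 - <<'E'
from h import *
say(); print(rel(RB,pt(0,.105,.044+.05)),rel(RB,pt(0,.105,.044)))
cv2.imwrite("pics/w8.png",env.capture("wrist"))
E
```

```text
t: 10.0
position: [0.3563, 0.2664, 0.3297]
tool_rot: [0.717, -0.646, 0.175, -0.194]
ft_force: [0.5, 0.7, 0.4]
width: 0.52
t 10.0 q [0.43, -0.15, 2.15, -0.27, 0.66, 2.07] pos [0.3563, 0.2664, 0.3297] grasp uvn mm [-65.7  85.2 117.3] F [0.5 0.7 0.4] T [-0.01  0.26  0.07] w 0.52
([-19.7, -66.3, 23.6], [-0.25, -0.02, 0.02]) ([-19.7, -66.1, 73.6], [-0.25, -0.02, 0.02])
```

View pics/w8.png

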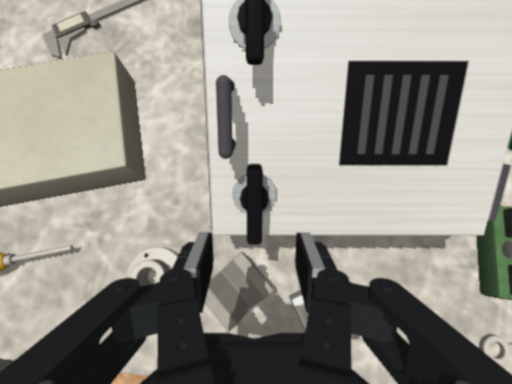

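Both bars at (255,30) and (255,203) run along the slope: unlocked. Before the swing I'll fit a simple arm model from the logged poses to check reach.

```bash
cat > fk.py <<'E'
from h import *
D=[([-1.3913,.1816,1.60805,0,1.35381,-.2063],[.2163,-.5325,.4040]),
([-1.09,-.43,2.14,.33,1.23,-.85],[.304,-.2312,.4195]),([-.18,-.46,2.17,.18,.93,-.35],[.391,.069,.4234]),
([.36,-.07,1.87,-.17,.84,.34],[.4516,.2784,.425]),([.33,.17,1.84,-.19,.63,.49],[.5104,.2803,.3237]),
([.35,-.02,1.87,-.18,.79,1.92],[.4646,.2779,.4033]),([.43,-.16,2.15,-.27,.66,.49],[.357,.2672,.3339]),([.4,.07,2.12,-.33,.47,.66],[.3973,.2706,.2592])]
def fk(q,P):
    h,L2,L3,a,y,d=P
    E=lambda ax,t:Rn.from_euler(ax,t).as_matrix()
    R=E('z',q[0]); p=np.array([0,0,h])+R@[0,y,0]
    R=R@E('y',q[1]); p=p+R@[0,0,L2]; R=R@E('y',q[2]); p=p+R@[a,0,L3]
    R=R@E('z',q[3])@E('y',q[4]); p=p+R@[0,0,d]; R=R@E('z',q[5]); return p,R
g=lambda P:np.concatenate([(fk(q,P)[0]-p) for q,p in D])
r=least_squares(g,[.2,.4,.4,0,.1,.1]); P=r.x
ql=np.array([[-2.99,2.99],[-.89,2.07],[.3,2.58],[-1.14,4.28],[0,2.63],[-3.12,3.12]])
def ik(R,p,q0):
    f=lambda q:np.r_[(fk(q,P)[0]-p)*5,Rn.from_matrix(fk(q,P)[1].T@R).as_rotvec()]
    b=least_squares(f,np.clip(q0,ql[:,0]+.01,ql[:,1]-.01),bounds=(ql[:,0],ql[:,1])); return b.x,np.abs(b.fun).max()
if __name__=='__main__':
    print(P.round(4),(r.fun.reshape(-1,3)*1000).round(1).tolist())
    s=env.sense(); p,R=fk(s['joint_pos'],P); print((p-s['position'])*1000, np.degrees(Rn.from_matrix(R.T@Rn.from_quat(s['tool_rot']).as_matrix()).as_rotvec()))
    q0=s['joint_pos']
    H=pt(0,-.123,0)
    for k in (1,.75,.5):
        q=q0
        for th in range(0,106,15):
            A=Rn.from_rotvec(U*np.radians(th)).as_matrix(); B=Rn.from_rotvec(U*np.radians(th*k)).as_matrix()
            gp=H+A@(V*.228+N*.044); R=B@RB
            q,e=ik(R,gp-.155*R[:,2],q); print(k,th,gp.round(3),(gp-.155*R[:,2]).round(3),q.round(2),round(e,3))
E
python3 fk.py
```

```text
[0.311  0.438  0.5132 0.0822 0.1178 0.1457] [[-0.0, 0.7, 0.4], [-0.8, 0.9, 1.5], [0.5, 0.8, 1.5], [0.8, -1.8, -0.0], [0.0, 2.0, -0.0], [1.5, -2.1, -1.0], [-0.3, -0.2, -0.0], [-1.6, 1.4, -2.3]]
[0.22887018 0.10990722 0.72369575] [1.10252714e-14 2.64401900e-14 1.80000000e+02]
1 0 [0.525 0.304 0.165] [0.448 0.296 0.299] [ 0.4   0.11  1.96 -0.27  0.58 -1.08] 0.0
1 15 [0.498 0.282 0.215] [0.428 0.234 0.345] [ 0.19 -0.11  2.09  0.37  0.65 -1.79] 0.0
1 30 [0.477 0.246 0.259] [0.418 0.162 0.375] [-0.1  -0.23  2.15  0.77  0.97 -2.28] 0.0
1 45 [0.461 0.199 0.294] [0.418 0.084 0.388] [-0.38 -0.21  2.15  0.94  1.36 -2.56] 0.0
1 60 [0.453 0.143 0.317] [0.429 0.006 0.384] [-0.58 -0.04  2.07  0.99  1.69 -2.75] 0.0
1 75 [0.454 0.084 0.328] [ 0.449 -0.067  0.362] [-0.68  0.2   1.93  0.99  1.96 -2.87] 0.0
1 90 [0.462 0.024 0.324] [ 0.478 -0.13   0.324] [-0.72  0.46  1.76  0.99  2.19 -2.94] 0.0
1 105 [ 0.477 -0.032  0.308] [ 0.513 -0.179  0.273] [-0.71  0.72  1.57  1.01  2.41 -2.97] 0.0
0.75 0 [0.525 0.304 0.165] [0.448 0.296 0.299] [ 0.4   0.11  1.96 -0.27  0.58 -1.08] 0.0
0.75 15 [0.498 0.282 0.215] 
[... 638 characters left out ...]
5] [0.448 0.296 0.299] [ 0.4   0.11  1.96 -0.27  0.58 -1.08] 0.0
0.5 15 [0.498 0.282 0.215] [0.424 0.254 0.348] [ 0.29 -0.09  2.05  0.06  0.64 -1.46] 0.0
0.5 30 [0.477 0.246 0.259] [0.406 0.198 0.388] [ 0.1  -0.27  2.12  0.37  0.8  -1.84] 0.0
0.5 45 [0.461 0.199 0.294] [0.396 0.132 0.418] [-0.15 -0.39  2.16  0.6   1.04 -2.15] 0.0
0.5 60 [0.453 0.143 0.317] [0.395 0.059 0.433] [-0.41 -0.4   2.15  0.74  1.31 -2.4 ] 0.0
0.5 75 [0.454 0.084 0.328] [ 0.402 -0.016  0.434] [-0.63 -0.3   2.1   0.8   1.52 -2.6 ] 0.0
0.5 90 [0.462 0.024 0.324] [ 0.419 -0.091  0.419] [-0.76 -0.12  2.    0.82  1.68 -2.75] 0.0
0.5 105 [ 0.477 -0.032  0.308] [ 0.443 -0.16   0.39 ] [-0.84  0.1   1.88  0.82  1.79 -2.86] 0.0
```

```bash
python3 -m handwheel '[[[-20,-66,0],[-0.25,0,0]],[[-20,-66,24],[-0.25,0,0]],[[-20,-66,50],[-0.25,0,0]],[[-20,-66,73],[-0.25,0,0]],[[-20,-66,73],[-0.25,0,0]]]' 45 30
python3 - <<'E'
from h import *
say(); print(rel(RB,pt(0,.105,.044)))
cv2.imwrite("pics/w9.png",env.capture("wrist"))
E
```

```text
t: 10.68
position: [0.4471, 0.2963, 0.3014]
tool_rot: [0.718, -0.646, 0.174, -0.193]
ft_force: [-0.1, 0.4, 0.5]
width: 0.522
t 10.68 q [0.4, 0.11, 1.96, -0.27, 0.58, 2.06] pos [0.4471, 0.2963, 0.3014] grasp uvn mm [  0.6 105.6  46.1] F [-0.1  0.4  0.5] T [-0.03  0.23  0.03] w 0.522
([0.6, 0.5, 2.1], [-0.05, 0.0, 0.05])
```

View pics/w9.png

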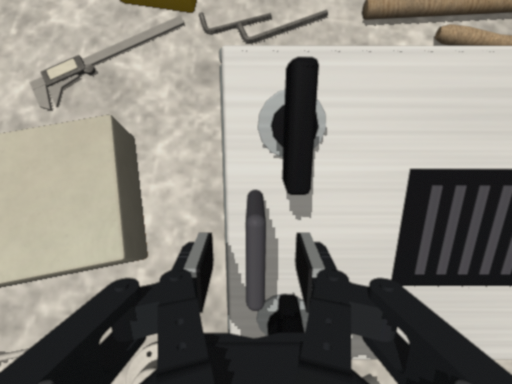

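Handle bar at (255,250) sits centred between the pads. Closing.

```bash
python3 -m handwheel '[[[0,0,2],[0,0,0]],[[0,0,2],[0,0,0]],[[0,0,2],[0,0,0]],[[0,0,2],[0,0,0]],[[0,0,2],[0,0,0]]]' 0 30
cat > sw.py <<'E'
from h import *
import sys
a0=float(sys.argv[1]); k=.5; s=say(); H=pt(0,-.123,0)
def tgt(th):
    A=Rn.from_rotvec(U*np.radians(th)).as_matrix(); B=Rn.from_rotvec(U*np.radians(th*k)).as_matrix(); R=B@RB
    return R,H+A@(V*.228+N*.044)
for th in map(float,sys.argv[2:]): print(th,rel(*tgt(th),s=s))
# handle angle implied by grasp point
R0=Rn.from_quat(s['tool_rot']).as_matrix(); d=s['position']+.155*R0[:,2]-H
print('panel angle',np.degrees(np.arctan2(d@N,d@V)-np.arctan2(.044,.228)).round(1),'radius',np.hypot(d@N,d@V).round(4), 'nominal',np.hypot(.228,.044).round(4),'u',(d@U).round(4))
E
python3 sw.py 0 7.5 15 22.5 30 37.5
```

```text
t: 11.35
position: [0.4483, 0.296, 0.3014]
tool_rot: [0.718, -0.646, 0.175, -0.193]
ft_force: [1.6, -4.9, -1.1]
width: 0.102
t 11.35 q [0.4, 0.11, 1.96, -0.27, 0.58, 2.06] pos [0.4483, 0.296, 0.3014] grasp uvn mm [  2.  105.1  45.6] F [ 1.6 -4.9 -1.1] T [-0.66  0.01 -0.34] w 0.102
7.5 ([18.0, 1.4, -27.5], [-0.18, -3.78, 0.05])
15.0 ([39.6, 1.3, -54.6], [-0.18, -7.53, 0.06])
22.5 ([64.6, 1.3, -79.3], [-0.17, -11.28, 0.07])
30.0 ([92.9, 1.2, -101.2], [-0.17, -15.03, 0.07])
37.5 ([124.0, 1.2, -119.8], [-0.17, -18.78, 0.08])
panel angle 0.4 radius 0.2326 nominal 0.2322 u 0.002
```

```bash
python3 -m handwheel '[[[8,0,-14],[0,-1.9,0]],[[18,0,-27.5],[0,-3.8,0]],[[28,0,-41],[0,-5.7,0]],[[39.6,0,-54.6],[0,-7.5,0]],[[52,0,-67],[0,-9.4,0]]]'
python3 sw.py 0 20 27.5 35 42.5 50 57.5
```

```text
t: 11.98
position: [0.4196, 0.2411, 0.3602]
tool_rot: [0.729, -0.628, 0.114, -0.247]
ft_force: [4.2, 2.3, -4.3]
width: 0.101
t 11.97 q [0.25, -0.14, 2.07, 0.15, 0.67, 1.57] pos [0.4196, 0.2411, 0.3602] grasp uvn mm [  1.9  79.3 115.7] F [ 4.2  2.3 -4.3] T [0.25 0.13 0.17] w 0.101
20.0 ([3.7, 1.2, -4.0], [-0.23, -0.46, 0.09])
27.5 ([26.7, 1.1, -31.1], [-0.23, -4.21, 0.09])
35.0 ([53.2, 1.1, -55.6], [-0.23, -7.96, 0.1])
42.5 ([82.7, 1.0, -77.1], [-0.22, -11.71, 0.11])
50.0 ([115.0, 1.0, -95.2], [-0.22, -15.46, 0.12])
57.5 ([149.6, 1.0, -109.6], [-0.22, -19.21, 0.12])
panel angle 18.9 radius 0.233 nominal 0.2322 u 0.0019
```

Panel opens, forces are low. Continuing.

```bash
python3 -m handwheel '[[[12,0,-16],[0,-2,0]],[[26.7,0,-31],[0,-4.2,0]],[[53,0,-55.6],[0,-8,0]],[[82.7,0,-77],[0,-11.7,0]],[[115,0,-95],[0,-15.5,0]]]'
python3 sw.py 0 50 57.5 65 72.5 80 87.5
```

```text
t: 12.6
position: [0.3948, 0.109, 0.4262]
tool_rot: [0.739, -0.587, 0.014, -0.331]
ft_force: [5.8, -0.3, -9.8]
width: 0.102
t 12.6 q [-0.24, -0.41, 2.16, 0.66, 1.14, 0.9] pos [0.3948, 0.109, 0.4262] grasp uvn mm [  1.8  -8.9 204.8] F [ 5.8 -0.3 -9.8] T [-0.89  0.26 -0.37] w 0.102
50.0 ([1.0, 1.0, 1.2], [-0.31, 0.33, 0.32])
57.5 ([30.4, 1.0, -22.0], [-0.3, -3.42, 0.33])
65.0 ([62.7, 1.1, -41.9], [-0.29, -7.17, 0.34])
72.5 ([97.4, 1.2, -58.0], [-0.28, -10.92, 0.35])
80.0 ([134.0, 1.3, -70.1], [-0.27, -14.67, 0.36])
87.5 ([172.2, 1.5, -77.9], [-0.26, -18.42, 0.37])
panel angle 50.0 radius 0.2344 nominal 0.2322 u 0.0018
```

```bash
python3 -m handwheel '[[[15,1,-9],[0,-1.7,0]],[[30,1,-21],[0,-3.4,0]],[[62,1,-41],[0,-7.2,0]],[[97,1,-57],[0,-11,0]],[[133,1,-69],[0,-14.7,0]]]'
python3 sw.py 0 80 85 90 95 98 101
```

```text
t: 13.22
position: [0.4062, -0.0397, 0.4336]
tool_rot: [0.736, -0.535, -0.083, -0.406]
ft_force: [-9.0, 4.4, 11.8]
width: 0.103
t 13.22 q [-0.68, -0.25, 2.07, 0.82, 1.59, 0.48] pos [0.4062, -0.0397, 0.4336] grasp uvn mm [   1.7 -123.6  235.6] F [-9.   4.4 11.8] T [1.56 0.63 1.27] w 0.103
80.0 ([3.1, 1.2, 0.6], [-0.23, 0.56, 0.73])
85.0 ([26.0, 1.4, -11.6], [-0.22, -1.94, 0.73])
90.0 ([49.9, 1.7, -22.0], [-0.2, -4.44, 0.74])
95.0 ([74.7, 1.9, -30.6], [-0.19, -6.94, 0.74])
98.0 ([89.9, 2.1, -34.8], [-0.18, -8.44, 0.74])
101.0 ([105.3, 2.3, -38.3], [-0.17, -9.94, 0.75])
panel angle 79.2 radius 0.2356 nominal 0.2322 u 0.0017
```

```bash
python3 -m handwheel '[[[13,1,-4],[0,-0.5,0]],[[27,1,-10],[0,-2,0]],[[50,1,-20],[0,-4.4,0]],[[75,1,-28],[0,-7,0]],[[100,1,-35],[0,-9.4,0]]]'
python3 sw.py 0 95 100
```

```text
t: 13.85
position: [0.4348, -0.137, 0.4044]
tool_rot: [0.728, -0.497, -0.144, -0.45]
ft_force: [-21.8, -11.5, 25.4]
width: 0.098
t 13.85 q [-0.82, 0.02, 1.92, 0.82, 1.76, 0.3] pos [0.4348, -0.137, 0.4044] grasp uvn mm [   2.3 -204.8  219.9] F [-21.8 -11.5  25.4] T [1.83 1.29 2.2 ] w 0.098
95.0 ([-21.8, 2.0, 12.0], [0.02, 2.79, 1.06])
100.0 ([2.2, 2.5, 1.1], [0.04, 0.29, 1.06])
panel angle 99.5 radius 0.2346 nominal 0.2322 u 0.0023
```

```bash
python3 -m handwheel '[[[0,0,0],[0,0,0]],[[0,0,0],[0,0,0]],[[0,0,0],[0,0,0]],[[0,0,-20],[0,0,0]],[[0,0,-60],[0,0,0]]]' 25 30
python3 - <<'E'
from h import *
say()
cv2.imwrite("pics/s3.png",cv2.resize(env.capture("scene"),None,fx=1.5,fy=1.5)); cv2.imwrite("pics/t3.png",env.capture("top"))
E
```

```text
t: 14.48
position: [0.4203, -0.1836, 0.4374]
tool_rot: [0.728, -0.496, -0.145, -0.45]
ft_force: [0.7, -0.5, 0.3]
width: 0.295
t 14.47 q [-0.9, 0.02, 1.85, 0.79, 1.87, 0.29] pos [0.4203, -0.1836, 0.4374] grasp uvn mm [   1.8 -249.5  258.4] F [ 0.7 -0.5  0.3] T [-0.44  0.08 -0.03] w 0.295
```

View pics/s3.png

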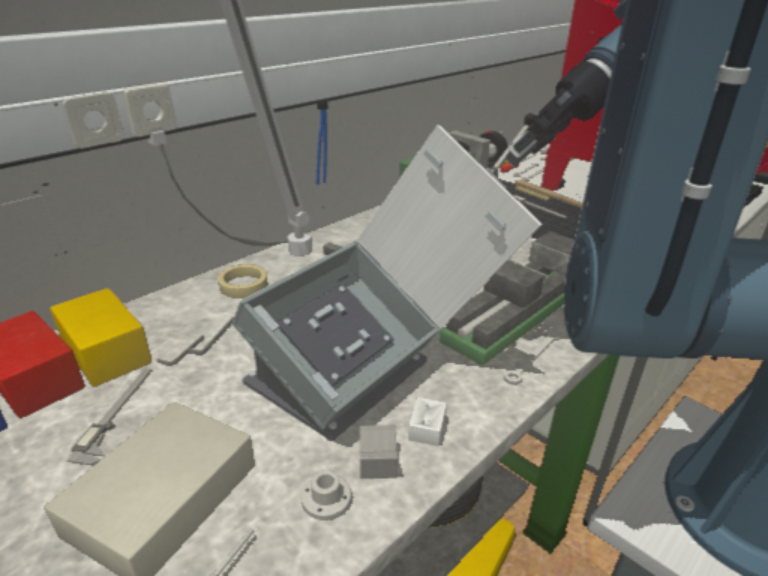

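View pics/t3.png

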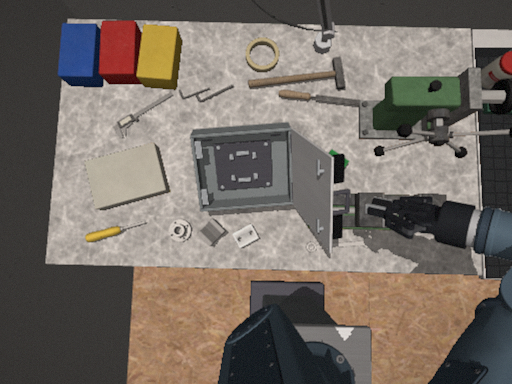

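```bash
cat >> h.py <<'E'
def relp(R,p,s=None): return rel(R,p,0.0,s)
def Rdown(ang):
    x=np.array([np.cos(ang),np.sin(ang),0]); z=np.array([0,0,-1.]); return np.c_[x,np.cross(z,x),z]
RN=np.c_[V,U,-N]
E
python3 - <<'E'
from h import *
from fk import ik,fk,P
s=say(); R0=Rn.from_quat(s['tool_rot']).as_matrix()
m=env.camera_model('wrist'); print('cam in tool',(R0.T@(-m['R'].T@m['t']-s['position'])).round(3))
H=pt(0,-.123,0)
for u in(-.105,.105):
    print('panel free edge',(pt(u,-.123,0)+.246*(np.cos(np.radians(99.5))*V+np.sin(np.radians(99.5))*N)).round(3))
fl=np.diag([-1,-1,1.])
def chk(nm,R,p,q0):
    q,e=ik(R@fl,p,q0); q2=q.copy(); q2[5]+=np.pi; q2[5]=(q2[5]+np.pi)%(2*np.pi)-np.pi; print(nm,q2.round(2),round(e,3)); return q
q=s['joint_pos'].copy(); q[5]-=np.pi
A=np.radians(30.5); B=np.array([.392,.194])
w1=(np.array([.34,-.19,.53])); print('w1',relp(Rdown(A),w1)); q=chk('w1',Rdown(A),w1,q)
w2=np.array([.36,.10,.53]);q=chk('w2',Rdown(A),w2,q)
w3=np.array([*B,.36]);q=chk('w3',Rdown(A),w3,q)
w4=np.array([*B,.022+.155]);q=chk('w4',Rdown(A),w4,q)
for n in(.12,0.022):
    g=pt(0,0,-.044+n)-RN[:,2]*.155; q=chk('nest',RN,g,q)
E
```

```text
t 14.57 q [-0.91, 0.02, 1.85, 0.79, 1.87, 0.29] pos [0.4206, -0.1864, 0.4398] grasp uvn mm [   3.5 -252.9  259.7] F [ 0.9 -0.1 -0. ] T [-0.35  0.13  0.03] w 0.298
cam in tool [-0.    -0.077  0.031]
panel free edge [0.364 0.017 0.285]
panel free edge [0.544 0.036 0.39 ]
w1 ([-94.4, 22.7, -72.4], [-63.27, 2.51, -90.17])
w1 [-0.82 -0.34  1.85  0.    1.64  1.79] 0.0
w2 [-0.05 -0.38  1.87  0.    1.65  2.56] 0.0
w3 [ 0.19 -0.09  1.98  0.    1.25  2.8 ] 0.0
w4 [ 0.19  0.24  2.09 -0.    0.81  2.8 ] 0.0
nest [ 0.17 -0.07  2.09 -0.06  0.61  1.67] 0.0
nest [ 0.16  0.19  2.02 -0.07  0.41  1.69] 0.0
```

```bash
python3 -m handwheel '[[[-30,8,-60],[0,0,0]],[[-94,23,-72],[-63.3,2.5,-90]],[[-94,23,-72],[-63.3,2.5,-90]],[[-94,23,-72],[-63.3,2.5,-90]],[[-94,23,-72],[-63.3,2.5,-90]]]' 75 30
python3 - <<'E'
from h import *
s=say(); print(relp(Rdown(np.radians(30.5)),[.34,-.1,.53]),relp(Rdown(np.radians(30.5)),[.37,.1,.53]))
E
```

```text
t: 15.2
position: [0.3399, -0.189, 0.5291]
tool_rot: [0.924, -0.215, -0.096, -0.302]
ft_force: [0.1, 0.8, -0.2]
width: 0.876
t 15.2 q [-0.94, -0.2, 1.79, 0.37, 2.09, -0.39] pos [0.3399, -0.189, 0.5291] grasp uvn mm [ -81.6 -273.   368.3] F [ 0.1  0.8 -0.2] T [-0.25 -0.04 -0.02] w 0.876
([-30.4, -65.1, 52.6], [-38.35, 1.56, -54.66]) ([-71.7, -223.9, 170.8], [-38.35, 1.56, -54.66])
```

```bash
python3 -m handwheel '[[[-10,-22,17],[-38.4,1.6,-54.7]],[[-20,-44,34],[-38.4,1.6,-54.7]],[[-30,-65,52],[-38.4,1.6,-54.7]],[[-40,-110,84],[-38.4,1.6,-54.7]],[[-55,-160,122],[-38.4,1.6,-54.7]]]' 75 30
python3 - <<'E'
from h import *
s=say(); print(relp(Rdown(np.radians(30.5)),[.37,.12,.52]),relp(Rdown(np.radians(30.5)),[.392,.194,.36]))
E
```

```text
t: 15.82
position: [0.3574, 0.0186, 0.5306]
tool_rot: [0.983, 0.17, -0.019, -0.063]
ft_force: [0.4, -1.2, 0.1]
width: 0.881
t 15.82 q [-0.32, -0.41, 1.89, 0.09, 1.75, -0.65] pos [0.3574, 0.0186, 0.5306] grasp uvn mm [ -70.2 -142.4  329.1] F [ 0.4 -1.2  0.1] T [-0.07 -0.09  0.04] w 0.881
([46.2, -89.1, 21.6], [-7.5, 0.19, -10.82]) ([94.4, -130.2, 187.6], [-7.5, 0.19, -10.82])
```

```bash
python3 -m handwheel '[[[46,-89,22],[-7.5,0.2,-10.8]],[[46,-89,22],[-7.5,0.2,-10.8]],[[65,-110,70],[-7.5,0.2,-10.8]],[[94,-130,130],[-7.5,0.2,-10.8]],[[94,-130,160],[-7.5,0.2,-10.8]]]' 75 30
python3 -m handwheel '[[[0,0,0],[0,0,0]]]'
python3 - <<'E'
from h import *
s=say(); print(relp(Rdown(np.radians(30.5)),[.392,.194,.36]))
m=env.camera_model('wrist'); im=env.capture("wrist"); cv2.imwrite("pics/w10.png",im)
print(m, proj('wrist',[.392,.194,.032],m))
E
```

```text
t: 16.45
position: [0.3921, 0.1926, 0.3845]
tool_rot: [0.964, 0.265, -0.001, -0.0]
ft_force: [-0.7, -0.1, -0.0]
width: 0.871
t: 16.58
position: [0.3902, 0.1934, 0.3815]
tool_rot: [0.964, 0.266, -0.004, -0.001]
ft_force: [-0.8, -0.7, -0.1]
width: 0.876
t 16.57 q [0.19, -0.12, 1.96, 0.0, 1.31, -0.35] pos [0.3902, 0.1934, 0.3815] grasp uvn mm [-96.4   9.3 170.6] F [-0.8 -0.7 -0.1] T [-0.02  0.02  0.04] w 0.876
([2.0, 0.6, 21.5], [-0.22, 0.42, 0.35])
{'camera_matrix': array([[287.58912728,   0.        , 253.86579106],
       [  0.        , 287.58912728, 189.7796298 ],
       [  0.        ,   0.        ,   1.        ]]), 'R': array([[ 0.85824143,  0.51317643, -0.0084612 ],
       [ 0.49171697, -0.81740427,  0.30010777],
       [ 0.14709201, -0.26172544, -0.95386778]]), 't': array([-0.43025902, -0.06475989,  0.35122576])} [258.65657616 171.36143435]
```

View pics/w10.png

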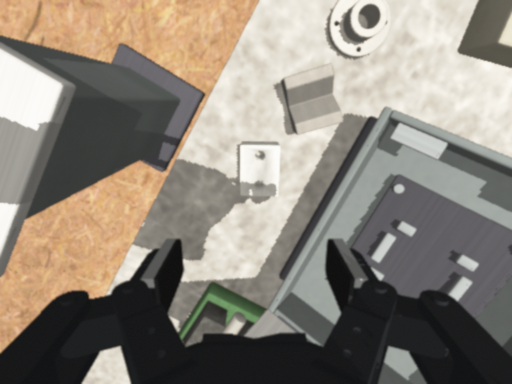

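Run:
```python
import cv2
a=cv2.imread("pics/w10.png")
cv2.imwrite("pics/w10c.png",cv2.resize(a[130:210,225:295],None,fx=8,fy=7,interpolation=cv2.INTER_CUBIC))
cv2.imwrite("pics/w10n.png",cv2.resize(a[100:310,340:512],None,fx=3,fy=2.8,interpolation=cv2.INTER_CUBIC))
```

```text
(no output)
```

View pics/w10c.png

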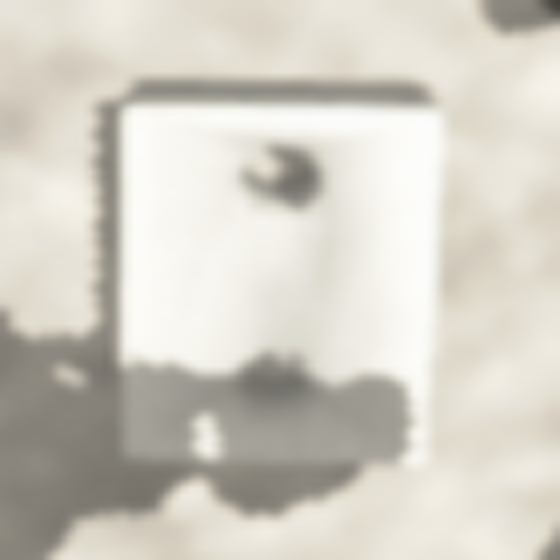

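View pics/w10n.png

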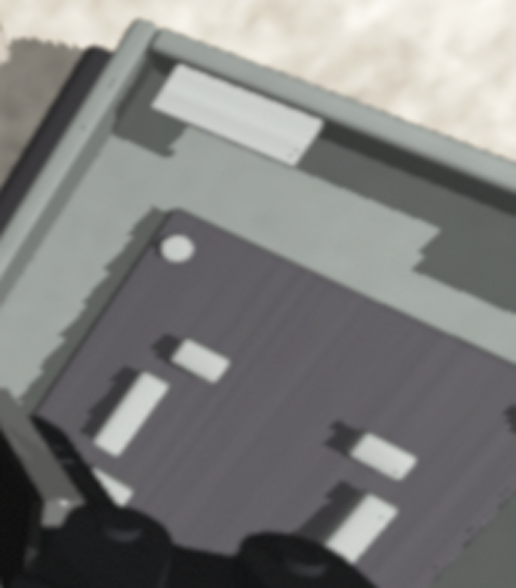

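The silver part with two bores at (259,170) is the block (green one excluded); I'll measure its top corners.

Run:
```python
from h import *
m=dict(camera_matrix=np.array([[287.589,0,253.866],[0,287.589,189.78],[0,0,1]]),R=np.array([[.85824143,.51317643,-.0084612],[.49171697,-.81740427,.30010777],[.14709201,-.26172544,-.95386778]]),t=np.array([-.43025902,-.06475989,.35122576]))
W=np.array([ray('wrist',((x+.5)/8-.5+225,(y+.5)/7-.5+130),.032,m) for x,y in[(118,105),(440,105),(428,465),(120,463)]])
print(W.round(4),W.mean(0),[round(np.linalg.norm(W[i]-W[i-1]),4) for i in range(4)])
d=W[1]-W[0]+W[2]-W[3]; e=W[0]-W[3]+W[1]-W[2]; print(np.degrees(np.arctan2(d[1],d[0])),np.degrees(np.arctan2(e[1],e[0]))-90)
for A in(30.,): print(relp(Rdown(np.radians(A)),[.3917,.194,.25]),relp(Rdown(np.radians(A)),[.3917,.194,.177]))
say()
```

```text
[[0.3578 0.2091 0.032 ]
 [0.3961 0.232  0.032 ]
 [0.4268 0.1804 0.032 ]
 [0.388  0.1574 0.032 ]] [0.39217034 0.19470716 0.032     ] [np.float64(0.0598), np.float64(0.0446), np.float64(0.0601), np.float64(0.045)]
30.76983264728648 30.514176192401735
([1.7, 0.2, 133.3], [-0.16, 0.25, 0.82]) ([2.0, 0.4, 206.3], [-0.16, 0.25, 0.82])
t 16.62 q [0.19, -0.12, 1.96, 0.0, 1.31, -0.35] pos [0.3909, 0.1933, 0.3833] grasp uvn mm [-94.5   9.1 171.5] F [-0.5 -0.5 -0.5] T [-0.01 -0.   -0.02] w 0.88
```

```bash
python3 - <<'E'
from h import *
print(relp(Rdown(np.radians(30.6)),[.3921,.1945,.179]))
E
python3 -m handwheel '[[[2,0,50],[-0.15,0.25,0.1]],[[2,0,100],[-0.15,0.25,0.1]],[[2,0,150],[-0.15,0.25,0.1]],[[2,0,180],[-0.15,0.25,0.1]],[[2,0,180],[-0.15,0.25,0.1]]]' 66 40
python3 - <<'E'
from h import *
say();print(relp(Rdown(np.radians(30.6)),[.3921,.1945,.177]))
cv2.imwrite("pics/w11.png",env.capture("wrist"))
E
```

```text
([2.6, 0.2, 204.3], [-0.16, 0.25, 0.22])
t: 17.25
position: [0.3916, 0.194, 0.2032]
tool_rot: [0.964, 0.265, -0.001, -0.0]
ft_force: [0.1, 0.6, 0.7]
width: 0.774
t 17.25 q [0.19, 0.19, 2.08, 0.0, 0.88, -0.35] pos [0.3916, 0.194, 0.2032] grasp uvn mm [-183.4    9.6   14.9] F [0.1 0.6 0.7] T [-0.01  0.   -0.  ] w 0.774
([0.7, -0.1, 26.2], [-0.05, 0.1, 0.09])
```

View pics/w11.png

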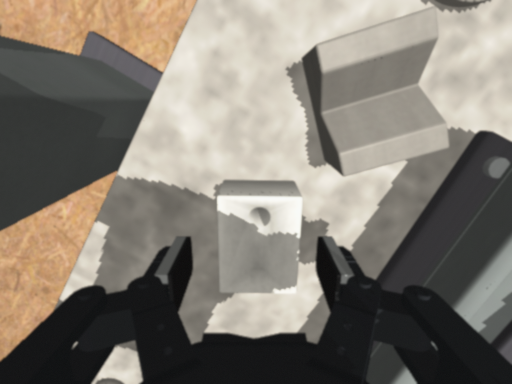

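```bash
python3 -m handwheel '[[[1.5,0,13],[0,0,0]],[[1.5,0,26],[0,0,0]],[[1.5,0,26],[0,0,0]]]' 66 40
python3 -m handwheel '[[[0,0,0],[0,0,0]],[[0,0,0],[0,0,0]],[[0,0,0],[0,0,0]],[[0,0,0],[0,0,0]]]' 0 40
python3 - <<'E'
from h import *
s=say();print(relp(Rdown(np.radians(30.6)),[.3921,.1945,.177]))
m=env.camera_model('wrist');print(m)
cv2.imwrite("pics/w12.png",env.capture("wrist"))
E
```

```text
t: 17.68
position: [0.3934, 0.195, 0.1779]
tool_rot: [0.964, 0.265, -0.0, -0.0]
ft_force: [-0.1, -0.8, 0.2]
width: 0.769
t: 18.18
position: [0.3936, 0.195, 0.1781]
tool_rot: [0.964, 0.265, -0.0, -0.0]
ft_force: [-0.2, 0.3, 2.4]
width: 0.52
t 18.18 q [0.19, 0.25, 2.08, 0.0, 0.82, -0.35] pos [0.3936, 0.195, 0.1781] grasp uvn mm [-193.9   10.5   -8. ] F [-0.2  0.3  2.4] T [-0.04  0.14  0.06] w 0.52
([-1.5, -0.3, 1.1], [-0.02, -0.0, 0.1])
{'camera_matrix': array([[287.58912728,   0.        , 253.86579106],
       [  0.        , 287.58912728, 189.7796298 ],
       [  0.        ,   0.        ,   1.        ]]), 'R': array([[ 0.85963732,  0.51090365, -0.0010673 ],
       [ 0.487073  , -0.81890612,  0.30356656],
       [ 0.15421925, -0.261477  , -0.95280964]]), 't': array([-0.43711498, -0.00260435,  0.15414058])}
```

View pics/w12.png

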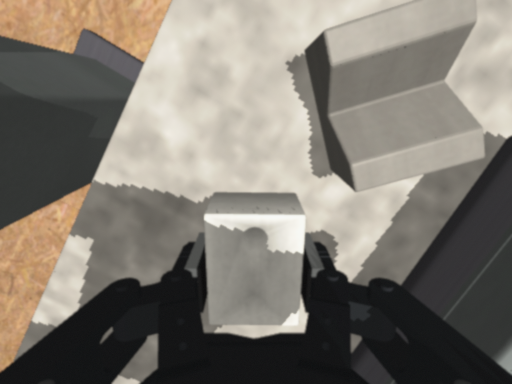

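Run:
```python
from h import *
s=env.sense(); m=env.camera_model('wrist')
R0=Rn.from_quat(s['tool_rot']).as_matrix()
for px in[(205,213),(303,213),(208,325),(300,325)]: print((R0.T@(ray('wrist',px,.032,m)-s['position'])*1000).round(1))
c=np.array([.3921,.1946,.016]); print((R0.T@(c-s['position'])*1000).round(1))
```

```text
[-21.9 -30.4 146.1]
[ 20.4 -30.5 146.1]
[-23.4  29.2 146.1]
[ 22.1  29.2 146.1]
[ -1.4  -0.3 162.1]
```

```bash
python3 -m handwheel '[[[0,0,-20],[0,0,0]],[[0,0,-60],[0,0,0]],[[0,0,-120],[0,0,0]],[[0,0,-180],[0,0,0]],[[0,0,-210],[0,0,0]]]' 0 40
python3 - <<'E'
from h import *
say(); print(relp(RN,pt(0,0,-.044)+.178*N+.11*N))
a=cv2.imread('pics/t3.png'); b=cv2.resize(cv2.imread('pics/s3.png'),(512,384),interpolation=cv2.INTER_AREA)
def ov(im,n,x0,y0,w,h,k,f):
    m=env.camera_model(n); c=cv2.resize(im[y0:y0+h,x0:x0+w],None,fx=k,fy=k,interpolation=cv2.INTER_CUBIC)
    def L(pts):
        q=np.array([((proj(n,pt(*p),m)-[x0,y0]+.5)*k-.5) for p in pts]).round().astype(int); cv2.polylines(c,[q.reshape(-1,1,2)],True,(0,0,255),1)
    for uu,vv,nn in((.0325,.025,-.044),(.0325,.025,-.036),(.0425,.035,-.036),(.097,.117,0)): L([(uu,vv,nn),(uu,-vv,nn),(-uu,-vv,nn),(-uu,vv,nn)])
    cv2.imwrite(f,c)
ov(a,'top',185,115,115,105,6,'pics/ovt.png'); ov(b,'scene',150,150,150,140,5,'pics/ovs.png')
E
```

```text
t: 18.85
position: [0.3938, 0.1951, 0.3913]
tool_rot: [0.964, 0.265, 0.002, 0.0]
ft_force: [0.3, 0.1, -3.6]
width: 0.516
t 18.85 q [0.19, -0.12, 1.95, 0.0, 1.31, -0.35] pos [0.3938, 0.1951, 0.3913] grasp uvn mm [-86.5  10.5 176.2] F [ 0.3  0.1 -3.6] T [ 0.   -0.07 -0.08] w 0.516
([33.3, 26.9, 53.2], [-26.46, 16.89, -63.72])
```

View pics/ovt.png

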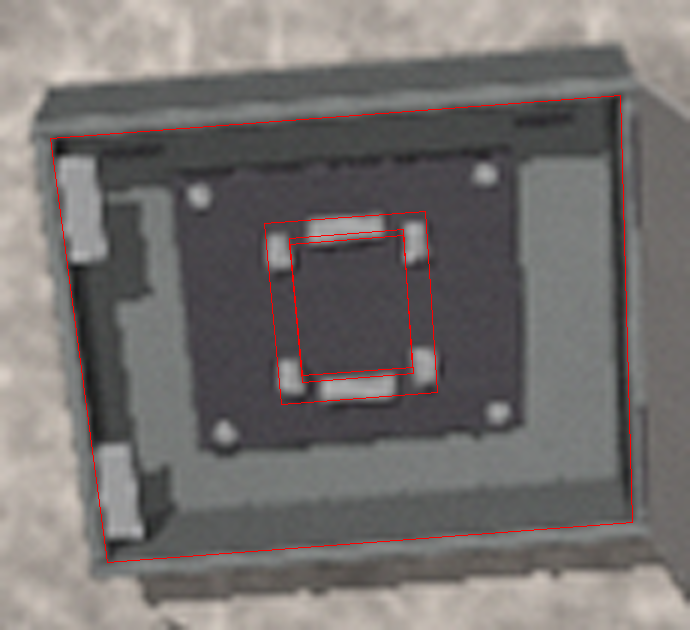

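View pics/ovs.png

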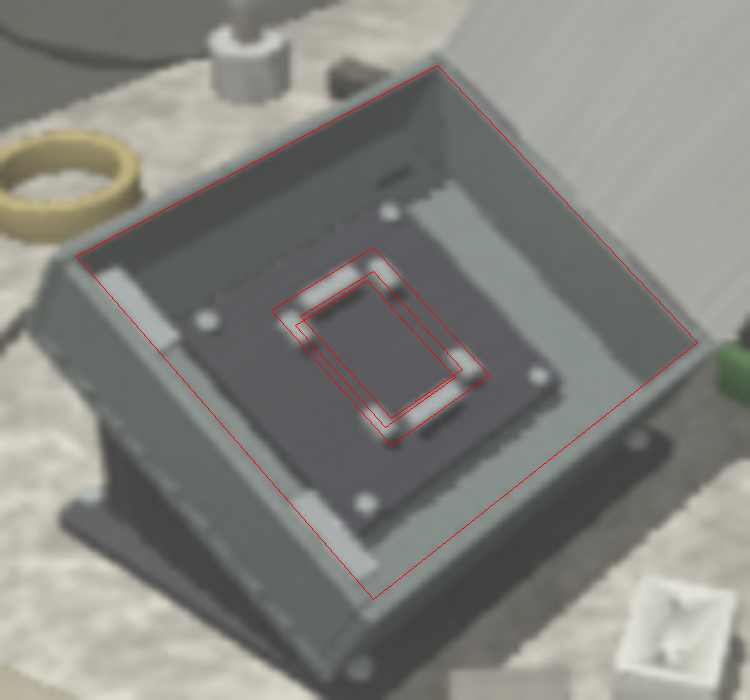

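```bash
python3 -m handwheel '[[[33,27,20],[-26.5,16.9,-63.7]],[[33,27,20],[-26.5,16.9,-63.7]],[[33,27,20],[-26.5,16.9,-63.7]],[[33,27,40],[-26.5,16.9,-63.7]],[[33,27,53],[-26.5,16.9,-63.7]]]' 0 40
python3 - <<'E'
from h import *
say(); print(relp(RN,pt(0,0,-.044)+.178*N+.11*N))
E
```

```text
t: 19.48
position: [0.4353, 0.1887, 0.3369]
tool_rot: [0.751, 0.628, 0.149, 0.135]
ft_force: [-0.5, 0.2, -2.9]
width: 0.52
t 19.48 q [0.19, -0.08, 2.05, -0.13, 0.78, -1.13] pos [0.4353, 0.1887, 0.3369] grasp uvn mm [-20.5  -9.   89.7] F [-0.5  0.2 -2.9] T [-0.01  0.34  0.02] w 0.52
([0.6, 1.4, -0.9], [-6.53, 4.15, -15.27])
```

```bash
python3 -m handwheel '[[[0.6,1.4,-0.9],[-6.5,4.1,-15.3]],[[0.6,1.4,-0.9],[-6.5,4.1,-15.3]],[[0.6,1.4,-0.9],[-6.5,4.1,-15.3]]]' 0 40
python3 - <<'E'
from h import *
s=say(); print(relp(RN,pt(0,0,-.044)+.178*N+.05*N))
m=env.camera_model('wrist'); im=env.capture("wrist")
k=1.5; im=cv2.resize(im,None,fx=k,fy=k,interpolation=cv2.INTER_CUBIC)
for uu,vv,nn in((.0325,.025,-.044),(.0425,.035,-.036)):
    q=np.array([proj('wrist',pt(a*uu,b*vv,nn),m)*k for a,b in((1,1),(1,-1),(-1,-1),(-1,1))]).round().astype(int); cv2.polylines(im,[q.reshape(-1,1,2)],True,(0,0,255),1)
R0=Rn.from_quat(s['tool_rot']).as_matrix()
q=np.array([proj('wrist',s['position']+R0@[a*.0225,b*.03,.146],m)*k for a,b in((1,1),(1,-1),(-1,-1),(-1,1))]).round().astype(int); cv2.polylines(im,[q.reshape(-1,1,2)],True,(255,0,0),1)
cv2.imwrite("pics/w13.png",im)
E
```

```text
t: 19.85
position: [0.4356, 0.1888, 0.3374]
tool_rot: [0.647, 0.718, 0.191, 0.173]
ft_force: [0.5, 0.8, -3.2]
width: 0.52
t 19.85 q [0.17, -0.11, 2.09, -0.06, 0.64, -1.47] pos [0.4356, 0.1888, 0.3374] grasp uvn mm [-1.7 -0.3 88.6] F [ 0.5  0.8 -3.2] T [-0.07  0.45 -0.01] w 0.52
([0.2, 1.4, 59.6], [-0.19, 0.07, -0.04])
```

View pics/w13.png

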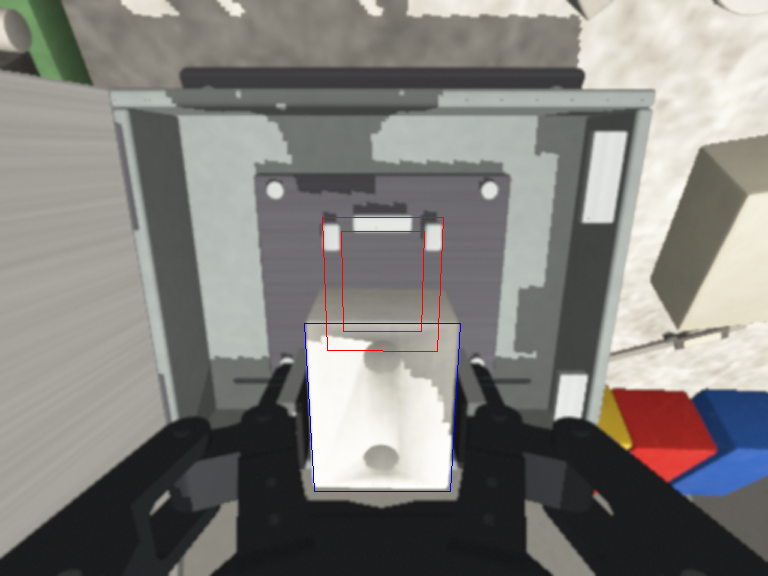

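Run:
```python
from h import *
im=env.capture("wrist"); cv2.imwrite("pics/w14.png",cv2.resize(im[185:335,195:315],None,fx=5,fy=4,interpolation=cv2.INTER_CUBIC)); say()
```

```text
t 19.95 q [0.17, -0.11, 2.09, -0.06, 0.64, -1.47] pos [0.436, 0.1889, 0.3379] grasp uvn mm [-1.  -0.3 88.8] F [-0.3 -0.3 -2.1] T [-0.06  0.44 -0.03] w 0.515
```

View pics/w14.png

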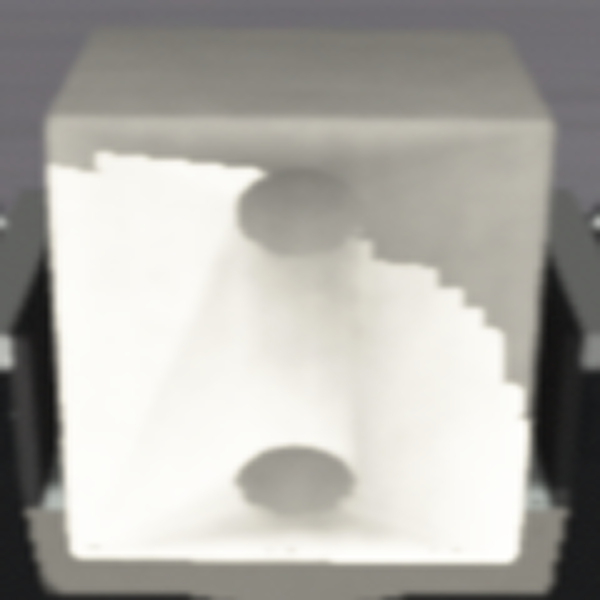

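```bash
python3 -m handwheel '[[[0.2,1.9,30],[-0.2,0,0]],[[0.2,1.9,60],[-0.2,0,0]],[[0.2,1.9,85],[-0.2,0,0]],[[0.2,1.9,97],[-0.2,0,0]],[[0.2,1.9,97],[-0.2,0,0]]]' 0 40
python3 - <<'E'
from h import *
s=say(); print(relp(RN,pt(0,0,-.044)+.178*N))
m=env.camera_model('wrist'); im=env.capture("wrist")
k=1.5; im=cv2.resize(im,None,fx=k,fy=k,interpolation=cv2.INTER_CUBIC)
cv2.imwrite("pics/w15.png",im)
E
```

```text
t: 20.58
position: [0.4856, 0.1941, 0.254]
tool_rot: [0.648, 0.717, 0.191, 0.173]
ft_force: [0.9, -0.3, -2.4]
width: 0.522
t 20.57 q [0.16, 0.15, 2.03, -0.07, 0.44, -1.45] pos [0.4856, 0.1941, 0.254] grasp uvn mm [ 0.5 -0.3 -8.8] F [ 0.9 -0.3 -2.4] T [-0.03  0.48  0.02] w 0.522
([0.1, -0.7, 12.2], [-0.09, 0.1, -0.14])
```

View pics/w15.png

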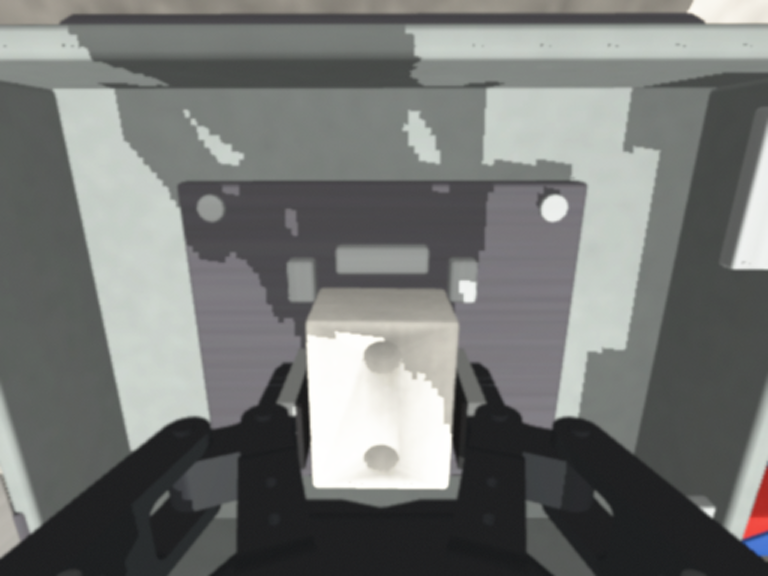

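```bash
python3 -m handwheel '[[[0,-0.2,4],[0,0,0]],[[0,-0.2,8],[0,0,0]],[[0,-0.2,10.5],[0,0,0]]]' 0 40
python3 - <<'E'
from h import *
s=say(); print(relp(RN,pt(0,0,-.044)+.178*N)); print('F along N,U,V',[round(float(s['ft_force']@x),1) for x in(N,U,V)])
cv2.imwrite("pics/w16.png",cv2.resize(env.capture("wrist"),None,fx=1.5,fy=1.5,interpolation=cv2.INTER_CUBIC))
E
```

```text
t: 21.0
position: [0.4908, 0.1948, 0.2457]
tool_rot: [0.648, 0.717, 0.192, 0.174]
ft_force: [-0.2, -0.1, -2.5]
width: 0.522
t 21.0 q [0.16, 0.18, 2.02, -0.07, 0.42, -1.45] pos [0.4908, 0.1948, 0.2457] grasp uvn mm [  1.1  -0.2 -18.6] F [-0.2 -0.1 -2.5] T [-0.07  0.42 -0.01] w 0.522
([-0.0, -1.1, 2.4], [0.02, 0.09, -0.13])
F along N,U,V [-2.0, -1.5, -0.1]
```

View pics/w16.png

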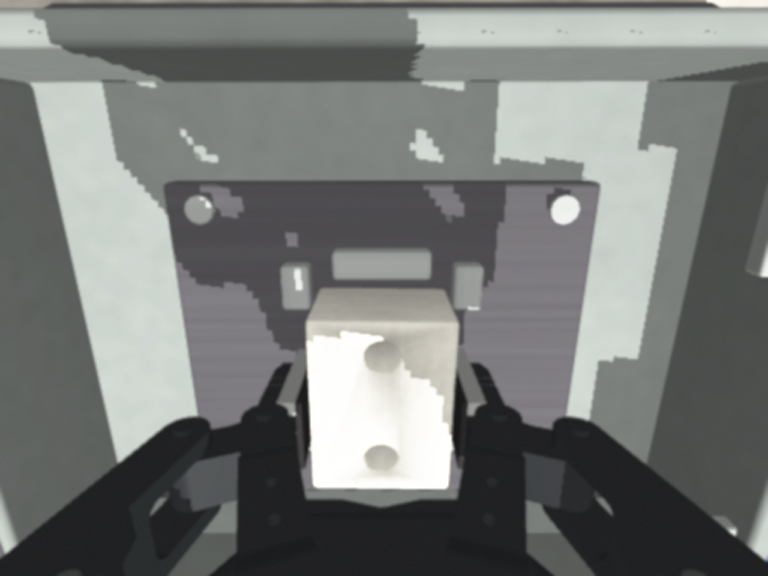

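```bash
python3 -m handwheel '[[[0,-0.6,1.5],[0,0,0]],[[0,-0.6,2.5],[0,0,0]],[[0,-0.6,3.2],[0,0,0]],[[0,-0.6,3.2],[0,0,0]]]' 0 40
python3 - <<'E'
from h import *
s=say(); print(relp(RN,pt(0,0,-.044)+.178*N)); print('F along N,U,V',[round(float(s['ft_force']@x),1) for x in(N,U,V)])
E
```

```text
t: 21.55
position: [0.4912, 0.1948, 0.2435]
tool_rot: [0.647, 0.717, 0.192, 0.174]
ft_force: [-18.9, -5.5, 19.7]
width: 0.521
t 21.55 q [0.16, 0.19, 2.02, -0.08, 0.41, -1.45] pos [0.4912, 0.1948, 0.2435] grasp uvn mm [  0.3  -0.2 -20.7] F [-18.9  -5.5  19.7] T [-0.51  1.35 -0.33] w 0.521
([-0.1, -0.4, 0.3], [-0.03, 0.11, -0.11])
F along N,U,V [26.7, -7.0, -3.5]
```

```bash
python3 -m handwheel '[[[0,0,-0.6],[0,0,0]],[[0,0,-0.6],[0,0,0]],[[0,0,-0.6],[0,0,0]]]' 64 40
python3 - <<'E'
from h import *
s=say(); print('F along N,U,V',[round(float(s['ft_force']@x),1) for x in(N,U,V)])
E
```

```text
t: 21.92
position: [0.4912, 0.1948, 0.2442]
tool_rot: [0.647, 0.717, 0.192, 0.174]
ft_force: [-0.4, -0.0, 0.1]
width: 0.748
t 21.93 q [0.16, 0.18, 2.02, -0.08, 0.41, -1.45] pos [0.4912, 0.1948, 0.2442] grasp uvn mm [  0.7  -0.2 -20.1] F [-0.4 -0.   0.1] T [-0.06  0.26 -0.04] w 0.748
F along N,U,V [0.3, -0.3, 0.0]
```

```bash
python3 -m handwheel '[[[0,0,-20],[0,0,0]],[[0,0,-50],[0,0,0]],[[0,0,-90],[0,0,0]],[[0,0,-130],[0,0,0]],[[0,0,-130],[0,0,0]]]' 64 40
python3 - <<'E'
from h import *
s=say(); m=env.camera_model('wrist'); im=env.capture("wrist"); cv2.imwrite("pics/w17.png",im)
k=5; x0,y0=180,110; c=cv2.resize(im[y0:y0+110,x0:x0+150],None,fx=k,fy=k,interpolation=cv2.INTER_CUBIC)
for uu,vv,nn,col in((.03,.0225,-.012,(255,0,0)),(.0325,.025,-.036,(0,0,255))):
    q=np.array([(proj('wrist',pt(a*uu,b*vv,nn),m)-[x0,y0]+.5)*k-.5 for a,b in((1,1),(1,-1),(-1,-1),(-1,1))]).round().astype(int); cv2.polylines(c,[q.reshape(-1,1,2)],True,col,1)
cv2.imwrite("pics/w17c.png",c)
E
```

```text
t: 22.55
position: [0.4267, 0.1886, 0.3599]
tool_rot: [0.647, 0.716, 0.194, 0.176]
ft_force: [-0.3, -0.0, -0.8]
width: 0.752
t 22.55 q [0.17, -0.17, 2.1, -0.06, 0.69, -1.47] pos [0.4267, 0.1886, 0.3599] grasp uvn mm [  3.4   0.4 112.5] F [-0.3 -0.  -0.8] T [-0.    0.24  0.03] w 0.752
```

View pics/w17.png

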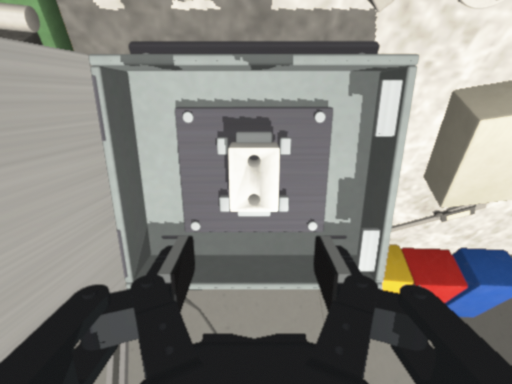

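View pics/w17c.png

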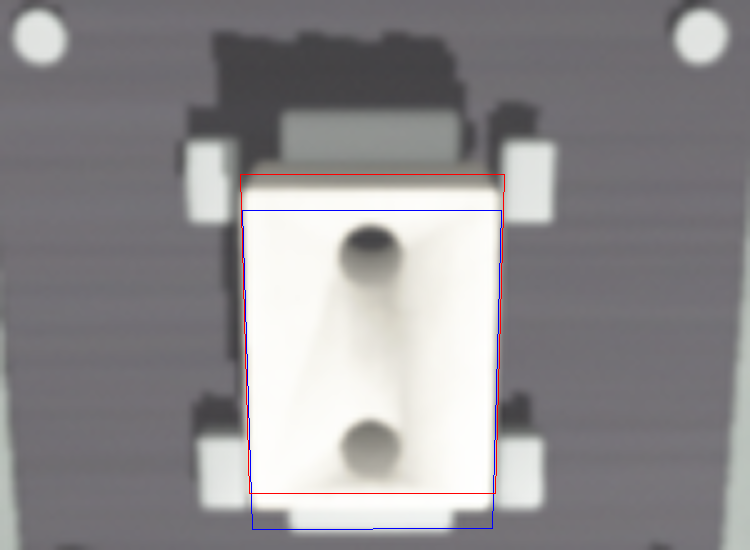

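```bash
python3 -m handwheel '[[[0,0,-60],[0,0,0]],[[0,0,-60],[0,0,0]],[[0,0,-60],[0,0,0]],[[0,0,-60],[0,0,0]]]' 64 40
python3 - <<'E'
from h import *
s=say(); 
def ov(n,x0,y0,w,h,k,f):
    m=env.camera_model(n); im=env.capture(n); cv2.imwrite(f'pics/{n}9.png',im); c=cv2.resize(im[y0:y0+h,x0:x0+w],None,fx=k,fy=k,interpolation=cv2.INTER_CUBIC)
    for u0,uu,vv,nn,col in((-.0025,.03,.0225,-.012,(255,0,0)),(0,.0425,.035,-.036,(0,0,255))):
        q=np.array([(proj(n,pt(u0+a*uu,b*vv,nn),m)-[x0,y0]+.5)*k-.5 for a,b in((1,1),(1,-1),(-1,-1),(-1,1))]).round().astype(int); cv2.polylines(c,[q.reshape(-1,1,2)],True,col,1)
    cv2.imwrite(f,c)
ov('wrist',190,120,130,100,6,'pics/ov1.png'); ov('scene',180,175,90,80,7,'pics/ov2.png'); ov('top',205,125,90,80,7,'pics/ov3.png')
E
```

```text
t: 23.1
position: [0.3966, 0.1852, 0.4081]
tool_rot: [0.647, 0.717, 0.192, 0.174]
ft_force: [-0.3, 0.2, -0.8]
width: 0.75
t 23.1 q [0.18, -0.31, 2.1, -0.05, 0.83, -1.47] pos [0.3966, 0.1852, 0.4081] grasp uvn mm [3.000e-01 1.000e-01 1.694e+02] F [-0.3  0.2 -0.8] T [-0.02  0.23 -0.  ] w 0.75
```

View pics/ov1.png

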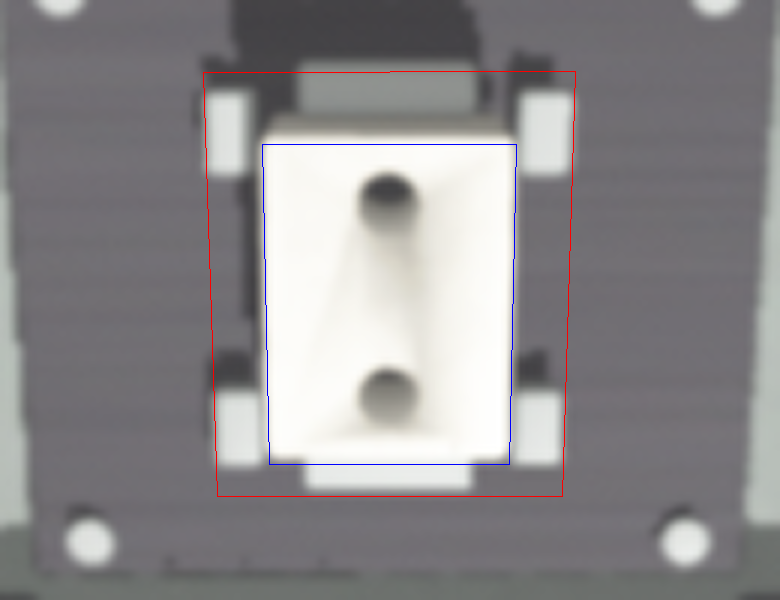

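View pics/ov2.png

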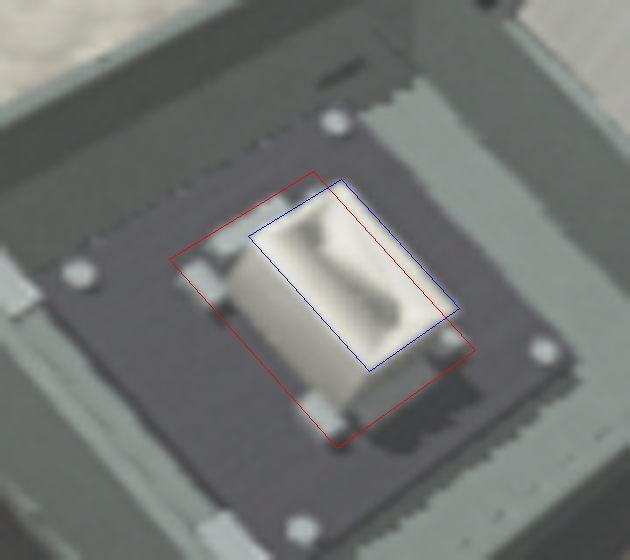

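View pics/scene9.png

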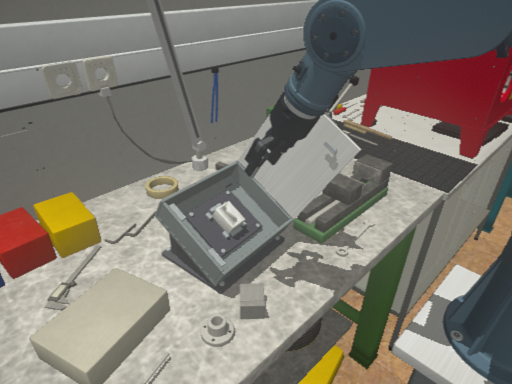

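View pics/top9.png

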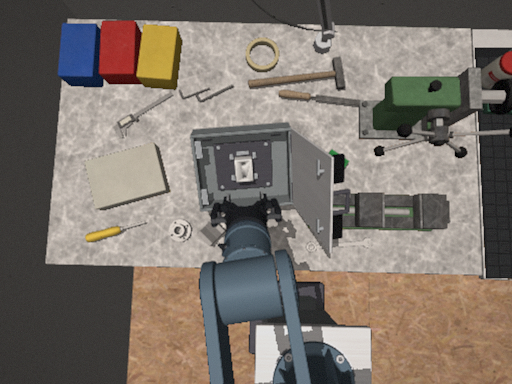

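The block sits between the jaws, its top face within about 1 mm of the seated prediction in the wrist view (390,300 in the crop) and the scene view. The panel is open past upright, and the V-block and flange have not moved. Handing in.

Run:
```python
from h import *
say(); print(env.hand_in())
```

```text
t 23.25 q [0.18, -0.31, 2.1, -0.05, 0.83, -1.47] pos [0.3967, 0.1853, 0.4087] grasp uvn mm [8.000e-01 1.000e-01 1.699e+02] F [-0.5  1.5  0.9] T [-0.01  0.19 -0.01] w 0.748
the job is handed in; nothing more can be done
None
```

The block is seated in the nest and released, and I handed the job in at 23.3 s of the 72 s allowed; no verdict was reported.

**What I did:**
- I turned the upper and then the lower wing fastener the full quarter turn, until each bar lay along the slope.
- I swung the panel open by its handle to about 99.5°, past upright, and let go of it there.
- I picked up the silver two-bore block, leaving the green look-alike alone, set it down in the nest and released it.

**Last checks:**
- **Seating:** the block met the pocket floor within 0.3 mm of the expected depth. After release its top face matched the seated outline to about 1 mm in the wrist and scene views, square between the jaws. It seems to have slid about 2 mm down against the lower rail, within the pocket's play.
- **Scene:** the panel is still open, the V-block and flange look unmoved, and the gripper is clear with no contact force.
- **Forces:** the highest wrist reading was about 35 N, at the end of the panel swing. Contact when setting the block down was about 27 N.

**Checks that disagreed:**
- The first overlay after release was a few millimetres off because the arm was still moving; repeated at rest, it agreed.
- The handle's path ran 2 to 3 mm wider than the hinge model during the swing.

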